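# Correct the spacer sleeves and refit the intake filter frame

## Task

One of the spacer sleeves on the engine's intake base is the wrong, longer one: take it off and put it in the scrap pan. Then see that all five studs carry one of the ordinary short sleeves each, slid right down onto the plate, taking what is missing from the stock on the rubber mat (there is a long one among them, do not fit that). Last, refit the black filter frame: hook its tongue under the retaining lip with the other edge raised, then swing it down until it lies level on the sleeves inside the fence, without disturbing the tin, jar and wrench.

Things in the scene. Friction and masses are not known exactly. Their poses are not given: they have to be found in the camera images.
- base: Grey intake base fixed to the bench (place and yaw vary): plate 170 (x) x 220 (y) x 10 mm with five upright studs, a lip bracket along its -x edge and along its +x edge an upright fence bar (inner face x = 71, 8 mm thick, 130 mm long, top 54 mm above the bench). Origin: centre of its underside, z up.
- lip (a point): Middle of the retaining lip's lower free edge, at base (-58, 0, 59) mm. The lip runs 130 mm along base y, is 7 mm thick (top at 66 mm) and overhangs from an upright wall (inner face at base x = -72 mm) towards base +x as far as this edge; open below. Two cheeks under it, inner faces at base y = +-50 mm, guide the tongue.
- seat (a point): Where the frame's origin lies when it is seated: base (0, 0, 46) mm, its axes then along the base's. It rests on the five 36 mm sleeves, with play of 2 mm towards the lip wall, 3 mm towards the fence and 5 mm sideways.
- frame: Black filter frame, flat on the bench at first, tongue roughly towards the robot. Slab x = -50..+68, 190 wide (y), 8 mm thick; tongue 90 mm wide, 8 thick on to x = -70. On top a grip rib 14 (x) x 64 (y) mm centred at x = +5, y = 0, from 8 to 40 mm above the underside. About 250 g, nearly balanced under the rib. Origin in the plane of the underside, z up.
- tongue (a point): Middle of the tongue's outer edge on the frame, at (-70, 0, 4) mm in the frame's own axes.
- pan: Scrap pan: shallow open steel box 110 x 110 mm outside, 26 mm high, walls and floor 3 mm, fixed to the bench. Origin: centre of its underside. The wrong sleeve may stand or lie in it.
- odd: The wrong sleeve, on one of the studs at first: same tube (outside 34, bore 18 mm) and finish but 52 mm high, 90 g. Origin: centre of its underside, z along its axis.
- stocklong: Another long sleeve (52 mm high, otherwise alike) that stands among the stock on the mat and is not to be fitted. Origin: centre of its underside.
- tin: Bystander: closed steel tin, diameter 64, height 65 mm. Origin: centre of its underside.
- jar: Bystander: glass jar with steel cap, diameter 56, height 70 mm. Origin: centre of its underside.
- wrench: Bystander: steel wrench lying beyond the base.
- stud0 (a point): Foot of an upright steel stud on the base, at plate-top height: base x = -20, y = -50 mm. The stud is 14 mm thick, rises 26 mm above this point, its top 4 mm tapered to 9 mm.
- stud1 (a point): Foot of an upright steel stud on the base, at plate-top height: base x = -20, y = 50 mm. The stud is 14 mm thick, rises 26 mm above this point, its top 4 mm tapered to 9 mm.
- stud2 (a point): Foot of an upright steel stud on the base, at plate-top height: base x = 40, y = -66 mm. The stud is 14 mm thick, rises 26 mm above this point, its top 4 mm tapered to 9 mm.
- stud3 (a point): Foot of an upright steel stud on the base, at plate-top height: base x = 40, y = 0 mm. The stud is 14 mm thick, rises 26 mm above this point, its top 4 mm tapered to 9 mm.
- stud4 (a point): Foot of an upright steel stud on the base, at plate-top height: base x = 40, y = 66 mm. The stud is 14 mm thick, rises 26 mm above this point, its top 4 mm tapered to 9 mm.
- fitted1: Aluminium tube sleeve of the right kind: outside diameter 34, bore 18, height 36 mm, 65 g, plain and the same both ways up. Origin: centre of its underside, z up along its axis. Already on one of the studs, standing on the plate; may be absent.
- fitted2: Aluminium tube sleeve of the right kind: outside diameter 34, bore 18, height 36 mm, 65 g, plain and the same both ways up. Origin: centre of its underside, z up along its axis. Already on one of the studs, standing on the plate; may be absent.
- fitted3: Aluminium tube sleeve of the right kind: outside diameter 34, bore 18, height 36 mm, 65 g, plain and the same both ways up. Origin: centre of its underside, z up along its axis. Already on one of the studs, standing on the plate; may be absent.
- fitted4: Aluminium tube sleeve of the right kind: outside diameter 34, bore 18, height 36 mm, 65 g, plain and the same both ways up. Origin: centre of its underside, z up along its axis. Already on one of the studs, standing on the plate; may be absent.
- stock1: Aluminium tube sleeve of the right kind: outside diameter 34, bore 18, height 36 mm, 65 g, plain and the same both ways up. Origin: centre of its underside, z up along its axis. At first upright on the 3 mm black rubber mat (200 x 150 mm) with the other stock, 66 to 70 mm apart.
- stock2: Aluminium tube sleeve of the right kind: outside diameter 34, bore 18, height 36 mm, 65 g, plain and the same both ways up. Origin: centre of its underside, z up along its axis. At first upright on the 3 mm black rubber mat (200 x 150 mm) with the other stock, 66 to 70 mm apart.
- stock3: Aluminium tube sleeve of the right kind: outside diameter 34, bore 18, height 36 mm, 65 g, plain and the same both ways up. Origin: centre of its underside, z up along its axis. At first upright on the 3 mm black rubber mat (200 x 150 mm) with the other stock, 66 to 70 mm apart.
- stock4: Aluminium tube sleeve of the right kind: outside diameter 34, bore 18, height 36 mm, 65 g, plain and the same both ways up. Origin: centre of its underside, z up along its axis. At first upright on the 3 mm black rubber mat (200 x 150 mm) with the other stock, 66 to 70 mm apart.
Mind the look-alikes: they are no part of the job. What is shaped like the stock1 but brown is not meant.

How it is judged:
By the outcome, as a careful person would: the job done as asked, in the order asked, and still so for the second after the job is handed in, with the robot touching nothing.
Of fitted1, fitted2, fitted3, fitted4 only 1 to 2 are there at a start; the rules pass over those that are not, and their reading is None.
At some moment in a run one of frame, stock1, stock2, stock3, stock4 may be knocked a few centimetres aside while the robot is not near it.
It also fails if it takes over 210 s, if anything falls off the work surface, if the arm or the gripper's body presses on something with over 40 N, if the wrist force passes 120 N, or if a joint passes its speed limit or range.

## Robot

A 6-joint arm with a two-finger parallel gripper is mounted at the origin on the work surface. World frame = base frame: x ahead of the robot, y to its left, z up, the work surface at z = 0. Lengths are in m, angles in degrees, forces in N, time in s.
With the tool pointing down it reaches from about 0.35 to 0.775 m from the base axis. Payload 7.3 kg.
Tool frame: the origin (TCP) lies at the very end of the fingers, on their centre line; the grasp point (between the pads) lies 19 mm behind it; z points along the fingers, y is the direction in which the jaws open and shut (so a half turn about z gives the same grasp; the last joint's range is limited). The gripper opens to 92 mm and grips with 3 to 60 N. Pads are 19 mm wide; open, the fingers measure 130 mm over their backs; the gripper's body (75 mm by 190 mm) begins 47 mm behind the grasp point.
Start: joints at [-77.521, 19.595, 87.324, -0, 73.075, -8.365], TCP at [0.187, -0.491, 0.227] pointing down, gripper open.
Joint ranges: [-145.02, 145.02], [-44.19, 115.74], [2.07, 154.8], [-57.11, 237.11], [16.16, 152.29], [-177.93, 177.93]. Speed limits (degrees/s): [147.25, 147.25, 180, 180, 180, 180].

## Interface

Orientations are given as a 3x3 rotation matrix whose columns are the frame's x, y, z axes.
In Python, from plant import read_state, get_image, get_calibration, job_done gives the robot as it stands.
- The arm moves only by the tool play_rows, never from a script. Its argument "steps" is a list of rows, each an object with "fingers": the finger opening in mm, from 0 to 91.8; "xyz": the shift along the tool's x, y, z in mm, a list of three; "spin": the turn about the tool's z in degrees. In form: [{"fingers": fingers, "xyz": [x, y, z], "spin": spin}, ...]. A call has exactly 5 rows; each row is the pose to reach, as a shift and turn from the pose commanded when the call began, along the tool's axes at that moment; what a row does not reach only later rows make up. A row lasts 1/12 s, in which the tool goes at most 41.7 mm and 7.16 degrees, less where a joint would pass 70% of its speed; a pose out of reach is approached as far as the arm can. A call with a gripper value outside its range is refused whole. The fingers move at their own pace and stop on an object; "squeeze" is the grip in N (left out, the last holds). Time passes only in rows, so rows that repeat a pose let the fingers close, or fill a call up. It gives the time, the measured TCP pose, the force and the opening at its end, in the units of the state.
- read_state(): the state, without advancing time (a new reading comes with each control period).
- get_image(name): name is "scene" or "top" or "wrist"; returns (picture, depth): 420x560x3 uint8, red, green, blue; 420x560 float32, m along the optical axis (not along the pixel's ray), 0 where there is no reading.
- get_calibration(name): a dict with "fx", "fy", "cx", "cy" (pixels), "rvec" (rotation vector, rad) and "tvec" (3), from world to camera coordinates, as OpenCV has them; the wrist camera has in their place "hand_eye" (4x4, takes a point from camera to tool coordinates, whose origin is the TCP and whose axes are the flange's). Camera axes: x right, y down, z forward; pixel columns grow to the right and rows downward; lengths in m; the calibration is good to about 2 mm. A picture is of the moment at which its call begins: read the wrist's pose just before it. get_calibration takes no time and is no camera call.
- job_done(): hands the job in, once; it reports no verdict.
The state is a dict: "time": time; "q": joint angles; "qvel": joint speeds; "joint_torque": joint torques, N m; "position": TCP position; "orientation": TCP orientation; "ft_force": force on the tool from outside, world axes, zero at the start; "wrist_torque": the same for the moment, N m; "opening": finger opening in m.
Only numpy, scipy, OpenCV 4.12 (cv2) and the standard library are available. Lean on these libraries where they do the work, as an engineer would, in place of code of your own. Each camera call takes 0.05 s, during which the arm holds its last target.

## Working session

There is one attempt and no reset: what is moved stays moved. The work goes in short steps, Python scripts to look and compute and a tool call to move; the robot and the scene stay as the last step left them, time stands still between calls to the robot, and variables do not carry over. Pictures are saved under pics/ and viewed, and the job is handed in when it is done.

Besides the shell and the picture viewer there is one more tool, called by a JSON object that holds its "name" and its "arguments". play_rows: Moves the arm, as the interface text tells. Its arguments: {"type":"object","properties":{"steps":{"type":"array"},"squeeze":{"type":"number"}},"required":["steps"]}

```bash
ls -la; mkdir -p pics; python3 - <<'E'
from plant import *
import cv2, numpy as np
s=read_state(); print(s)
for n in ("scene","top","wrist"):
    im,d=get_image(n); c=get_calibration(n); print(n,c)
    cv2.imwrite(f"pics/{n}0.png",im[:,:,::-1]); np.save(f"pics/{n}0.npy",d)
E
```

```text
total 12
drwxr-xr-x  3 agent agent 4096 Dec  7 16:26 .
drwxr-xr-x 23 root  root  4096 Dec  7 16:26 ..
drwxr-xr-x  2 agent agent 4096 Dec  7 16:26 pics
{'time': 0.0, 'q': array([-7.75217192e+01,  1.96377011e+01,  8.73760835e+01, -1.47177269e-04,
        7.30740660e+01, -8.36629233e+00]), 'qvel': array([-0.03153478,  0.06254678, -0.06245544, -0.06218674,  0.05774859,
       -0.09991218]), 'joint_torque': array([-3.32038595e-03, -4.31248498e+01, -2.44220906e+01,  7.13252812e-02,
        5.60352893e-02, -1.56953715e-04]), 'position': array([ 0.18673723, -0.49024456,  0.22604049]), 'orientation': array([[ 9.34548909e-01,  3.55834547e-01, -3.33694841e-04],
       [ 3.55834635e-01, -9.34547737e-01,  1.49653155e-03],
       [ 2.20663867e-04, -1.51732211e-03, -9.99998825e-01]]), 'ft_force': array([-0.12316234, -0.69549868,  0.15424086]), 'wrist_torque': array([-0.01959543, -0.09690503,  0.01003863]), 'opening': 0.09174717822858659}
scene {'fx': 471.70480384798356, 'fy': 471.70480384798356, 'cx': 286.50053909271145, 'cy': 209.73375241094195, 'rvec': array([ 1.81563873,  1.43896559, -0.70921355]), 'tvec': array([-0.1033023 , -0.28031945,  1.59012151])}
top {'fx': 533.5191257408627, 'fy': 533.5191257408627, 'cx': 281.01915732392763, 'cy': 210.21831863525478, 'rvec': array([ 2.10085633, -2.11216822,  0.17747522]), 'tvec': array([-0.01368395,  0.5938019 ,  1.24393468])}
wrist {'fx': 334.6893504479483, 'fy': 334.6893504479483, 'cx': 283.79680395263813, 'cy': 211.72605330186622, 'hand_eye': array([[ 9.61249376e-04, -9.62152082e-01, -2.72511372e-01,
         7.32249818e-02],
       [ 9.99998682e-01,  5.68375019e-04,  1.52061508e-03,
         1.65138820e-03],
       [-1.30817431e-03, -2.72512475e-01,  9.62151360e-01,
        -1.59262976e-01],
       [ 0.00000000e+00,  0.00000000e+00,  0.00000000e+00,
         1.00000000e+00]])}
```

View pics/top0.png

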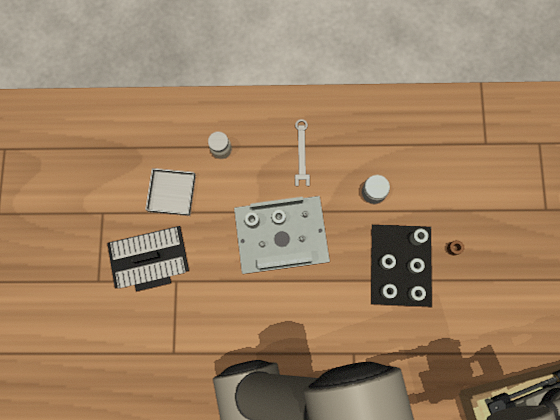

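View pics/scene0.png

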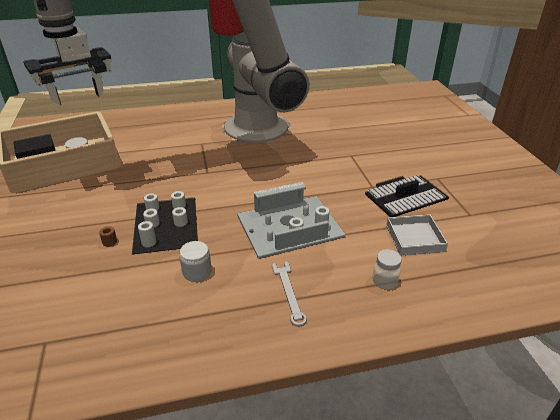

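```bash
cat > h.py <<'E'
import numpy as np, cv2
from plant import *
def cam(name, st=None):
    c=get_calibration(name)
    K=np.array([[c['fx'],0,c['cx']],[0,c['fy'],c['cy']],[0,0,1]])
    if name=='wrist':
        T=np.eye(4); T[:3,:3]=st['orientation']; T[:3,3]=st['position']
        M=T@c['hand_eye']; return K,M[:3,:3],M[:3,3]   # cam->world
    R=cv2.Rodrigues(c['rvec'])[0]; return K,R.T,-R.T@c['tvec']
def ray(C,uv,z):
    K,R,t=C; uv=np.atleast_2d(uv).astype(float)
    d=np.c_[(uv-K[:2,2])/[K[0,0],K[1,1]],np.ones(len(uv))]@R.T
    return t+d*((z-t[2])/d[:,2])[:,None]
def proj(C,P):
    K,R,t=C; p=(np.atleast_2d(P)-t)@R; return p[:,:2]/p[:,2:]*[K[0,0],K[1,1]]+K[:2,2]
def cloud(C,d):
    K,R,t=C; v,u=np.mgrid[:d.shape[0],:d.shape[1]]
    p=np.dstack([(u-K[0,2])/K[0,0]*d,(v-K[1,2])/K[1,1]*d,d]); W=p@R.T+t; W[d<=0]=np.nan; return W
def shot(name,tag):
    s=read_state(); im,d=get_image(name); cv2.imwrite(f"pics/{tag}.png",im[:,:,::-1]); np.save(f"pics/{tag}.npy",d)
    return im,d,cam(name,s)
E
python3 - <<'E'
from h import *
C=cam('top'); d=np.load('pics/top0.npy'); W=cloud(C,d)
im=cv2.imread('pics/top0.png')
print(np.nanmedian(W[300:320,200:340,2]), C[2])
def z(u,v): return W[v,u].round(3)
h=W[...,2]
# height map crop
for n,(u0,v0,u1,v1) in dict(base=(220,180,340,290),mat=(350,170,480,320),left=(95,120,245,300)).items():
    a=cv2.resize(im[v0:v1,u0:u1],None,fx=5 if n!='left' else 4,fy=5 if n!='left' else 4,interpolation=cv2.INTER_CUBIC)
    b=cv2.applyColorMap((np.clip(np.nan_to_num(h[v0:v1,u0:u1]),0,.08)/.08*255).astype(np.uint8),cv2.COLORMAP_JET)
    cv2.imwrite(f'pics/c_{n}.png',a)
for n,(u,v) in dict(s4=(251,219),s3=(279,216),a=(421,236),b=(388,261),c=(417,265),dd=(389,291),e=(418,293),br=(456,247),tin=(376,187),jar=(218,140),pan=(171,191)).items():
    q=W[v-9:v+10,u-9:u+10].reshape(-1,3); q=q[~np.isnan(q[:,2])]; top=np.percentile(q[:,2],95); k=q[q[:,2]>top-.005]
    print(n,top.round(4),k.mean(0).round(4),len(k))
E
```

```text
-2.9700246270136788e-05 [ 0.34110431 -0.05147327  1.33460098]
s4 0.0638 [0.5731 0.0554 0.0624] 90
s3 0.0483 [ 0.5817 -0.0113  0.0463] 89
a 0.0575 [ 0.5291 -0.3528  0.0559] 97
b 0.0413 [ 0.4693 -0.2763  0.0397] 92
c 0.0416 [ 0.4595 -0.344   0.0398] 90
dd 0.041 [ 0.3986 -0.276   0.0393] 95
e 0.0422 [ 0.3917 -0.3433  0.0402] 97
br 0.0381 [ 0.5033 -0.4436  0.0364] 95
tin 0.0689 [ 0.6483 -0.2492  0.0664] 237
jar 0.0739 [0.7689 0.1387 0.0713] 197
pan 0.0077 [0.6574 0.2674 0.0051] 181
```

View pics/c_base.png

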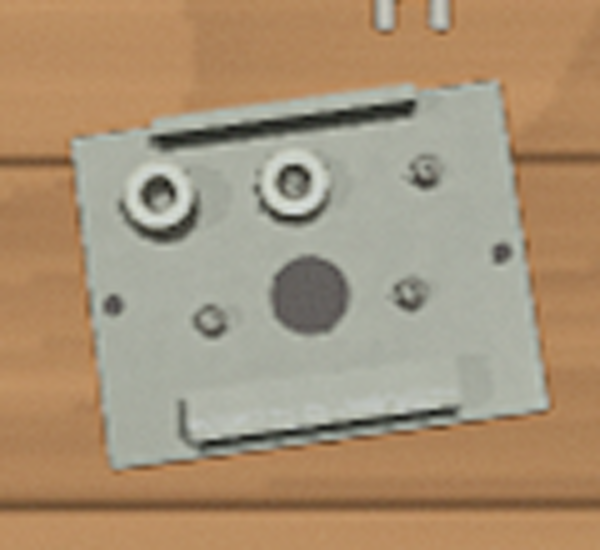

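View pics/c_mat.png

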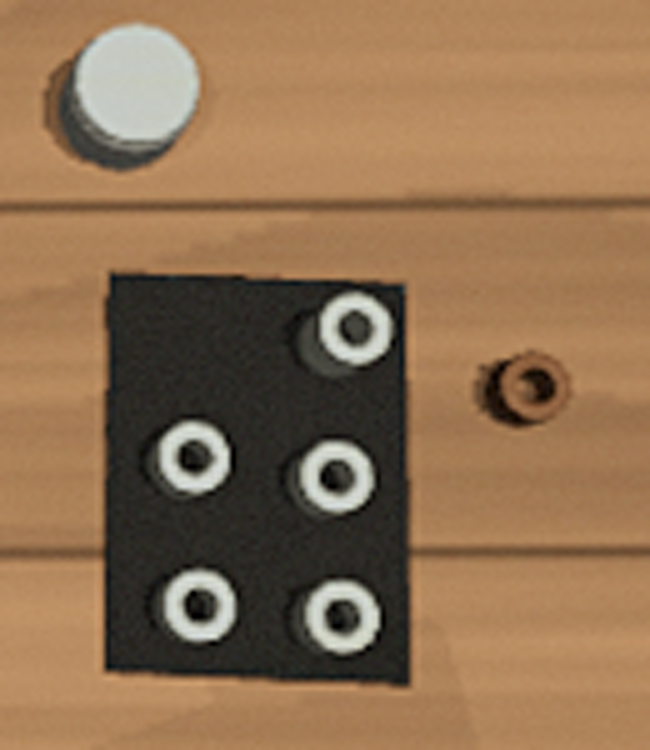

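View pics/c_left.png

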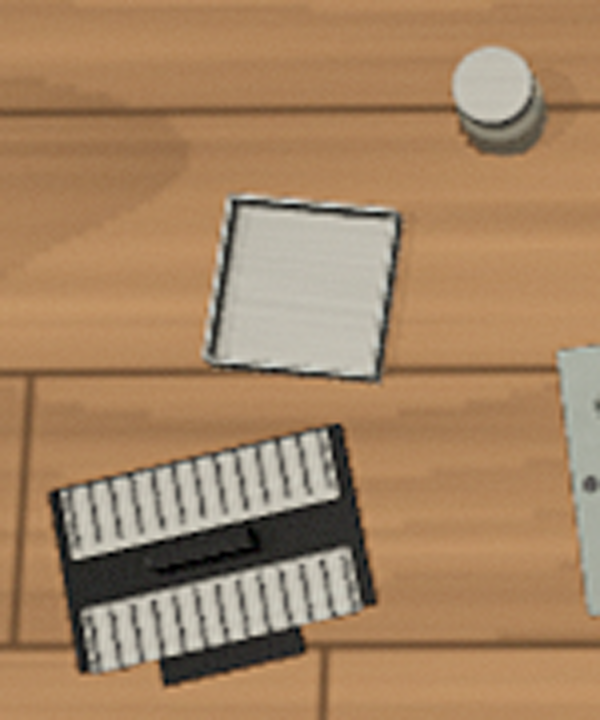

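```bash
python3 - <<'E'
from h import *
C=cam('top'); d=np.load('pics/top0.npy'); W=cloud(C,d); im=cv2.imread('pics/top0.png')
sub=np.zeros(d.shape,bool); sub[185:285,225:340]=1
hsv=cv2.cvtColor(im,cv2.COLOR_BGR2HSV)
m=(sub&(hsv[...,1]<60)&(hsv[...,2]>90)).astype(np.uint8)
m=cv2.morphologyEx(m,cv2.MORPH_OPEN,np.ones((3,3)))
n,l,s,c=cv2.connectedComponentsWithStats(m); k=1+s[1:,4].argmax(); cs,_=cv2.findContours((l==k).astype(np.uint8),0,2)
P=ray(C,cs[0][:,0],.010)[:,:2]; r=cv2.minAreaRect((P*1000).astype(np.float32)); print('base',r)
# mm frame: black or white region above bench 6-12mm
sub[:]=0; sub[215:300,100:200]=1
m=(sub&((hsv[...,1]<60))).astype(np.uint8); m=cv2.morphologyEx(m,cv2.MORPH_OPEN,np.ones((3,3)))
n,l,s,c=cv2.connectedComponentsWithStats(m); k=1+s[1:,4].argmax(); cs,_=cv2.findContours((l==k).astype(np.uint8),0,2)
P=ray(C,cs[0][:,0],.008)[:,:2]; r=cv2.minAreaRect((P*1000).astype(np.float32)); print('frame',r,cv2.boxPoints(r))
sub[:]=0; sub[165:218,143:200]=1
m=(sub&((hsv[...,1]<60))).astype(np.uint8);m=cv2.morphologyEx(m,cv2.MORPH_OPEN,np.ones((3,3)))
cs,_=cv2.findContours(m,0,2); P=ray(C,max(cs,key=len)[:,0],.026)[:,:2]; r=cv2.minAreaRect((P*1000).astype(np.float32)); print('pan',r)
# studs in top image
for n,(u,v) in dict(st2=(305,214),st1=(262,244),st0=(302,239)).items(): print(n,ray(C,(u,v),.036))
E
```

```text
base ((544.5406494140625, -14.860298156738281), (173.81356811523438, 220.4168243408203), 7.426555156707764)
frame ((479.4610290527344, 318.43121337890625), (135.3277130126953, 186.56805419921875), 12.797844886779785) [[392.81458 394.40952]
 [434.1416  212.47623]
 [566.1075  242.45291]
 [524.78046 424.3862 ]]
pan ((651.2867431640625, 265.0648193359375), (114.30265808105469, 111.65328216552734), 83.84081268310547)
st2 [[ 0.58803575 -0.07563841  0.036     ]]
st1 [[0.51394104 0.03063435 0.036     ]]
st0 [[ 0.52566833 -0.06757519  0.036     ]]
```

```bash
cat > go.py <<'E'
import sys
from h import *
def delta(p,yaw=None):
    s=read_state(); R=s['orientation']; d=R.T@(np.array(p)/1000-s['position'])*1000
    y=np.degrees(np.arctan2(R[1,0],R[0,0])); sp=0 if yaw is None else -((yaw-y+180)%360-180)
    print('t',round(s['time'],2),'pos',(s['position']*1000).round(1),'yaw',y.round(1),'F',s['ft_force'].round(1),'open',round(s['opening']*1000,1),'q6',s['q'][5].round(0))
    print('xyz',d.round(1),'spin',round(sp,1),'dist',np.linalg.norm(d).round(0))
if __name__=='__main__':
    a=[float(x) for x in sys.argv[1:]]; delta(a[:3],a[3] if len(a)>3 else None)
E
python3 go.py 530 -15 250 7.4
```

```text
t 0.15 pos [ 186.8 -490.4  226.2] yaw 20.8 F [-0.3  0.2  1.3] open 91.8 q6 -8.0
xyz [ 489.9 -322.1  -23.3] spin 13.4 dist 587.0
```

{"name": "play_rows", "arguments": {"steps": [{"fingers":91.8,"xyz":[490,-322,-23],"spin":13.4},{"fingers":91.8,"xyz":[490,-322,-23],"spin":13.4},{"fingers":91.8,"xyz":[490,-322,-23],"spin":13.4},{"fingers":91.8,"xyz":[490,-322,-23],"spin":13.4},{"fingers":91.8,"xyz":[490,-322,-23],"spin":13.4}]}}

```text
time: 0.57
position: [0.3087, -0.321, 0.2348]
orientation: [[0.992, 0.129, -0.0], [0.129, -0.992, 0.0], [-0.0, -0.0, -1.0]]
ft_force: [0.8, -0.8, -0.0]
opening: 0.0916
```

```bash
python3 go.py 530 -15 250 7.4
```

```text
t 0.57 pos [ 308.7 -321.   234.8] yaw 7.4 F [ 0.8 -0.8 -0. ] open 91.6 q6 27.0
xyz [ 258.8 -274.9  -15.2] spin -0.0 dist 378.0
```

{"name": "play_rows", "arguments": {"steps": [{"fingers":91.8,"xyz":[259,-275,-15],"spin":0},{"fingers":91.8,"xyz":[259,-275,-15],"spin":0},{"fingers":91.8,"xyz":[259,-275,-15],"spin":0},{"fingers":91.8,"xyz":[259,-275,-15],"spin":0},{"fingers":91.8,"xyz":[259,-275,-15],"spin":0}]}}

```text
time: 0.98
position: [0.4307, -0.152, 0.2432]
orientation: [[0.992, 0.129, 0.0], [0.129, -0.992, -0.0], [0.0, 0.0, -1.0]]
ft_force: [0.3, -1.1, -0.9]
opening: 0.0917
```

{"name": "play_rows", "arguments": {"steps": [{"fingers":91.8,"xyz":[116,-123,-7],"spin":0},{"fingers":91.8,"xyz":[116,-123,-7],"spin":0},{"fingers":91.8,"xyz":[116,-123,-7],"spin":0},{"fingers":91.8,"xyz":[116,-123,-7],"spin":0},{"fingers":91.8,"xyz":[116,-123,-7],"spin":0}]}}

```text
time: 1.4
position: [0.5319, -0.0115, 0.2499]
orientation: [[0.991, 0.135, 0.002], [0.135, -0.991, 0.002], [0.002, -0.002, -1.0]]
ft_force: [-1.7, -0.2, -0.8]
opening: 0.0918
```

```bash
python3 go.py 530 -15 250 7.4; python3 - <<'E'
from h import *
im,d,C=shot('wrist','w1')
E
```

```text
t 1.4 pos [531.9 -11.5 249.9] yaw 7.7 F [-1.7 -0.2 -0.8] open 91.8 q6 73.0
xyz [-2.3  3.2 -0.2] spin 0.3 dist 4.0
```

View pics/w1.png

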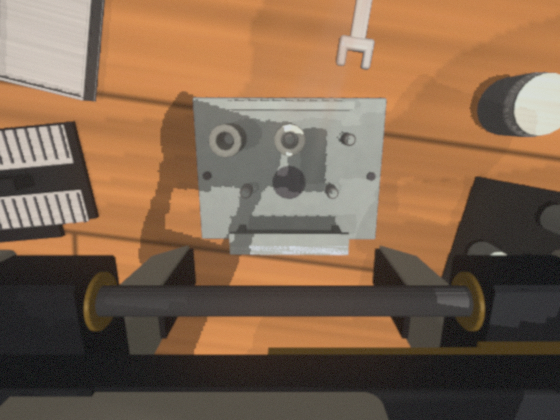

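```bash
cat > seg.py <<'E'
from h import *
def blobs(W,mask,zlo,zhi,amin=15):
    m=(mask&(W[...,2]>zlo)&(W[...,2]<zhi)).astype(np.uint8)
    n,l,s,c=cv2.connectedComponentsWithStats(m); out=[]
    for k in range(1,n):
        if s[k,4]>=amin:
            q=W[l==k]; cs,_=cv2.findContours((l==k).astype(np.uint8),0,2); (cc,r)=cv2.minEnclosingCircle(max(cs,key=len))
            out.append((c[k],s[k,4],np.median(q,0),cc,r))
    return out
E
python3 - <<'E'
from seg import *
st=read_state(); C=cam('wrist',st); d=np.load('pics/w1.npy'); W=cloud(C,d); im=cv2.imread('pics/w1.png')
sub=np.zeros(d.shape,bool); sub[95:260,180:395]=1
print('plate z',np.nanmedian(W[200:225,270:320,2]))
for lo,hi in ((.028,.04),(.042,.05),(.05,.06),(.06,.075)):
    for b in blobs(W,sub,lo,hi): print(lo,b[0].round(1),b[1],(b[2]*1000).round(1),'circ',np.round(b[3],1),round(b[4],1),(ray(C,b[3],b[2][2])*1000).round(1))
E
```

```text
plate z 0.010954953392252331
0.028 [240.8 132.3] 30 [582.5  37.5  32.8] circ [238. 134.] 11.2 [[579.2  41.6  32.8]]
0.028 [225.5 140. ] 91 [570.1  55.1  34.7] circ [226.5 139.5] 8.3 [[571.8  53.3  34.7]]
0.028 [288.7 138.5] 74 [582.4 -13.9  34.5] circ [288.6 138.8] 6.4 [[581.8 -14.   34.5]]
0.028 [347.8 138.8] 77 [590.8 -77.1  34.5] circ [348.5 139. ] 6.6 [[590.4 -79.   34.5]]
0.028 [291.9 144.3] 18 [574.4 -19.3  36.5] circ [290.5 141.5] 7.4 [[579.3 -16.4  36.5]]
0.028 [245.7 190.8] 73 [518.9  25.9  34.4] circ [245.  191.5] 6.3 [[516.6  27.2  34.4]]
0.028 [331.3 191.2] 73 [531.4 -70.   34.5] circ [331.6 192. ] 6.2 [[529.5 -71.   34.5]]
0.042 [253.5 109. ] 34 [607.4  26.5  45.9] circ [253.5 109. ] 16.5 [[607.5  26.5  45.9]]
0.042 [289.  139.4] 569 [581.9 -14.4  46.6] circ [289.  139.5] 16.1 [[581.8 -14.2  46.6]]
0.042 [220.1 141.1] 28 [569.6  58.7  46. ] circ [223.  139.5] 7.6 [[572.3  55.2  46. ]]
0.042 [241.2 227.2] 19 [477.4  26.   46.2] circ [241.4 227. ] 3.6 [[477.6  25.8  46.2]]
0.042 [334.6 227.8] 19 [491.5 -79.1  45.7] circ [335.3 229. ] 3.8 [[489.6 -80.8  45.7]]
0.05 [291.  104.8] 1104 [616.5 -12.2  54.8] circ [289.5 103. ] 64.5 [[618.   -9.5  54.8]]
0.05 [238.8 134. ] 29 [581.1  36.6  55.5] circ [237. 134.] 10.3 [[580.6  39.8  55.5]]
0.05 [218.9 141.8] 36 [569.3  58.6  55. ] circ [223.  140.5] 8.7 [[572.1  53.6  55. ]]
0.05 [240.3 230. ] 24 [477.3  25.8  56. ] circ [240. 230.] 4.1 [[477.3  26.2  56. ]]
0.05 [336.3 230. ] 23 [491.6 -80.2  55.3] circ [336.5 230. ] 3.6 [[491.7 -80.3  55.3]]
0.06 [224.5 139.9] 616 [573.9  50.9  62.4] circ [224.6 140.1] 16.9 [[573.3  50.8  62.4]]
0.06 [289.1 242.7] 2675 [473.9 -29.9  66.9] circ [288.4 240.7] 60.1 [[476.1 -28.2  66.9]]
```

```bash
python3 - <<'E'
from seg import *
print(read_state()['position'])
im,d,C=shot('wrist','w2'); W=cloud(C,d); print(read_state()['position'])
sub=np.zeros(d.shape,bool); sub[95:260,180:395]=1
sub2=np.zeros(d.shape,bool); sub2[115:260,180:395]=1
B={}
for lo,hi,s in ((.028,.04,sub2),(.042,.05,sub2),(.058,.075,sub)):
    for b in blobs(W,s,lo,hi,60):
        w=(ray(C,b[3],b[2][2])*1000)[0]; print(lo,b[0].round(1),b[1],(b[2]*1000).round(1),round(b[4],1),w.round(1))
E
```

```text
[ 0.53056247 -0.01363877  0.24954887]
[ 0.52942567 -0.01549994  0.24942365]
0.028 [223.3 138. ] 86 [572.   57.6  35.3] 8.3 [573.7  55.5  35.3]
0.028 [286.8 136.7] 75 [584.1 -11.6  35.2] 6.3 [583.5 -11.9  35.2]
0.028 [345.9 136.9] 80 [592.5 -74.8  34.6] 6.5 [592.3 -76.5  34.6]
0.028 [243.4 189. ] 76 [520.5  29.   34.3] 6.2 [518.2  29.5  34.3]
0.028 [329.5 189.4] 76 [533.1 -67.2  34.5] 6.3 [531.2 -68.7  34.5]
0.042 [287.  137.5] 571 [583.6 -11.9  47. ] 16.1 [583.6 -11.9  47. ]
0.058 [222.4 138. ] 652 [575.1  53.1  62.9] 17.1 [575.2  53.1  62.9]
0.058 [286.5 240.9] 2743 [475.7 -26.2  67.1] 60.0 [478.2 -25.8  67.1]
```

```bash
cat > basefit.py <<'E'
from seg import *
S=np.array([[-20,-50],[-20,50],[40,-66],[40,0],[40,66]],float)
def fit(P,ids):
    A=S[ids]; P=np.array(P); a=A-A.mean(0); p=P-P.mean(0)
    th=np.arctan2((a[:,0]*p[:,1]-a[:,1]*p[:,0]).sum(),(a*p).sum()); c,s=np.cos(th),np.sin(th); R=np.array([[c,-s],[s,c]])
    t=P.mean(0)-R@A.mean(0); return R,t,np.degrees(th),P-(A@R.T+t)
E
python3 - <<'E'
from basefit import *
print(read_state()['position'])
im,d,C=shot('wrist','w3'); W=cloud(C,d); print(read_state()['position'])
sub2=np.zeros(d.shape,bool); sub2[115:260,180:395]=1
P={}
g,t0=None,np.array([544,-15.]);c,s=np.cos(np.radians(7.4)),np.sin(np.radians(7.4)); G=S@np.array([[c,s],[-s,c]])+t0
for lo,hi,s in ((.031,.04,sub2),(.042,.05,sub2),(.058,.075,sub2)):
    for b in blobs(W,s,lo,hi,40):
        w=(ray(C,b[0],b[2][2])*1000)[0]; k=np.linalg.norm(G-w[:2],axis=1).argmin(); print(lo,b[0].round(1),b[1],(b[2]*1000).round(1),round(b[4],1),w.round(1),k)
        if lo<.04 : P[k]=w[:2]
ids=sorted(P); R,t,th,res=fit([P[k] for k in ids],ids); print(ids,t.round(1),th.round(2),res.round(1)); print((S@R.T+t).round(1))
E
```

```text
[ 0.52942567 -0.01549994  0.24942365]
[ 0.52880526 -0.01670857  0.24952196]
0.031 [221.1 136.4] 75 [572.   57.9  35.1] 7.9 [573.2  57.1  35.1] 4
0.031 [285.  135.3] 75 [583.6 -11.3  35. ] 6.4 [583.6 -11.7  35. ] 3
0.031 [344.6 135.5] 75 [592.3 -74.6  34.9] 6.4 [592.1 -76.1  34.9] 2
0.031 [241.8 187.9] 68 [520.   28.9  34.7] 6.0 [519.1  29.2  34.7] 1
0.031 [328.2 188.6] 70 [532.  -67.6  34.9] 6.1 [531.5 -68.4  34.9] 0
0.042 [285.2 135.9] 569 [583.7 -11.9  47. ] 16.1 [583.6 -11.8  47. ] 3
0.058 [220.4 136.6] 657 [574.9  53.3  62.8] 17.1 [575.   53.1  62.8] 4
0.058 [285.4 239.8] 2729 [475.3 -26.8  67. ] 60.5 [475.4 -26.7  67. ] 0
[np.int64(0), np.int64(1), np.int64(2), np.int64(3), np.int64(4)] [544.  -16.2] 8.13 [[ 0.1  0.2]
 [ 1.9 -1.2]
 [-0.8 -0.2]
 [-0.1 -1.1]
 [-1.1  2.4]]
[[531.3 -68.6]
 [517.2  30.4]
 [593.  -75.9]
 [583.6 -10.6]
 [574.3  54.8]]
```

```bash
python3 go.py 575 53 100 7.6
```

```text
t 1.55 pos [528.8 -16.7 249.5] yaw 7.5 F [-0.1  0.5 -0.1] open 92.2 q6 72.0
xyz [ 55.2 -63.1 149.4] spin -0.1 dist 171.0
```

{"name": "play_rows", "arguments": {"steps": [{"fingers":52,"xyz":[55,-63,60],"spin":0},{"fingers":52,"xyz":[55,-63,149],"spin":0},{"fingers":52,"xyz":[55,-63,149],"spin":0},{"fingers":52,"xyz":[55,-63,149],"spin":0},{"fingers":52,"xyz":[55,-63,149],"spin":0}]}}

```text
time: 1.97
position: [0.5721, 0.0524, 0.0951]
orientation: [[0.992, 0.129, -0.01], [0.129, -0.992, 0.0], [-0.01, -0.002, -1.0]]
ft_force: [-1.3, -0.7, -0.1]
opening: 0.0629
```

{"name": "play_rows", "arguments": {"steps": [{"fingers":52,"xyz":[0,0,0],"spin":0},{"fingers":52,"xyz":[0,0,0],"spin":0},{"fingers":52,"xyz":[0,0,0],"spin":0},{"fingers":52,"xyz":[0,0,0],"spin":0},{"fingers":52,"xyz":[0,0,0],"spin":0}]}}

```text
time: 2.38
position: [0.5764, 0.0518, 0.1033]
orientation: [[0.992, 0.129, 0.004], [0.129, -0.992, -0.0], [0.004, 0.001, -1.0]]
ft_force: [-0.7, 0.3, 0.1]
opening: 0.0521
```

```bash
python3 go.py 575 53 38 7.6; python3 - <<'E'
from h import *
im,d,C=shot('wrist','w4'); W=cloud(C,d)
E
```

```text
t 2.38 pos [576.4  51.8 103.3] yaw 7.4 F [-0.7  0.3  0.1] open 52.1 q6 80.0
xyz [-1.5 -1.4 65.3] spin -0.2 dist 65.0
```

View pics/w4.png

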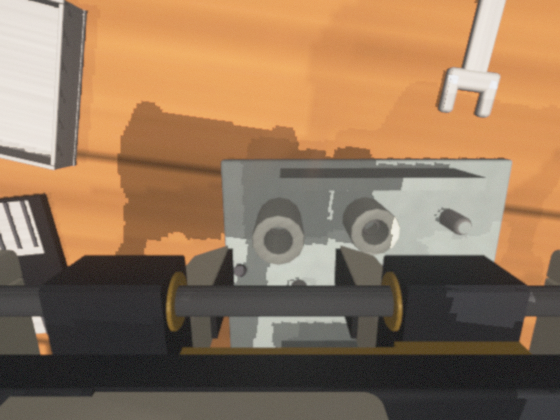

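```bash
python3 - <<'E'
from seg import *
print((read_state()['position']*1000).round(1))
im,d,C=shot('wrist','w5'); W=cloud(C,d)
sub=np.zeros(d.shape,bool); sub[185:270,235:410]=1
for lo,hi in ((.042,.05),(.058,.075)):
    for b in blobs(W,sub,lo,hi,200):
        print(b[0].round(1),b[1],(b[2]*1000).round(1),round(b[4],1),(ray(C,b[3],b[2][2])*1000).round(1))
s=read_state();print((s['position']*1000).round(1)); print(proj(C,s['position']+s['orientation'][:,2]*.04))
E
```

```text
[576.2  52.  102.9]
[374.4 230.1] 1417 [584.2 -11.3  47. ] 25.1 [[584.4 -11.   47. ]]
[277.8 238.4] 1585 [575.7  53.7  62.9] 26.3 [[575.7  53.8  62.9]]
[576.   52.1 102.5]
[[280.36971706 238.03851275]]
```

{"name": "play_rows", "arguments": {"steps": [{"fingers":52,"xyz":[0,-1.7,30],"spin":0},{"fingers":52,"xyz":[0,-1.7,50],"spin":0},{"fingers":52,"xyz":[0,-1.7,64],"spin":0},{"fingers":52,"xyz":[0,-1.7,64],"spin":0},{"fingers":52,"xyz":[0,-1.7,64],"spin":0}]}}

```text
time: 2.9
position: [0.5751, 0.0542, 0.0371]
orientation: [[0.992, 0.129, -0.001], [0.129, -0.992, -0.0], [-0.001, -0.0, -1.0]]
ft_force: [-0.6, -0.5, -0.0]
opening: 0.0519
```

{"name": "play_rows", "arguments": {"steps": [{"fingers":25,"xyz":[0,0,0],"spin":0},{"fingers":25,"xyz":[0,0,0],"spin":0},{"fingers":25,"xyz":[0,0,0],"spin":0},{"fingers":25,"xyz":[0,0,0],"spin":0},{"fingers":25,"xyz":[0,0,0],"spin":0}], "squeeze": 15}}

```text
time: 3.32
position: [0.5759, 0.0543, 0.0381]
orientation: [[0.992, 0.13, 0.002], [0.13, -0.992, -0.0], [0.002, 0.0, -1.0]]
ft_force: [-0.3, 0.1, 4.5]
opening: 0.0325
```

{"name": "play_rows", "arguments": {"steps": [{"fingers":25,"xyz":[0,0,-15],"spin":0},{"fingers":25,"xyz":[0,0,-35],"spin":0},{"fingers":25,"xyz":[0,0,-60],"spin":0},{"fingers":25,"xyz":[0,0,-90],"spin":0},{"fingers":25,"xyz":[0,0,-90],"spin":0}]}}

```text
time: 3.73
position: [0.5783, 0.0542, 0.1328]
orientation: [[0.992, 0.13, 0.01], [0.13, -0.992, -0.0], [0.01, 0.002, -1.0]]
ft_force: [0.8, -0.7, -0.2]
opening: 0.0325
```

```bash
python3 go.py 651 266 75 7.6
```

```text
t 3.73 pos [578.3  54.2 132.8] yaw 7.5 F [ 0.8 -0.7 -0.2] open 32.5 q6 80.0
xyz [  98.9 -200.6   58.4] spin -0.1 dist 231.0
```

{"name": "play_rows", "arguments": {"steps": [{"fingers":25,"xyz":[110,-200,0],"spin":0},{"fingers":25,"xyz":[110,-200,0],"spin":0},{"fingers":25,"xyz":[110,-200,0],"spin":0},{"fingers":25,"xyz":[110,-200,0],"spin":0},{"fingers":25,"xyz":[110,-200,0],"spin":0}]}}

```text
time: 4.15
position: [0.6513, 0.25, 0.1265]
orientation: [[0.992, 0.129, -0.001], [0.129, -0.992, -0.0], [-0.001, 0.0, -1.0]]
ft_force: [1.8, -1.5, -1.4]
opening: 0.0327
```

{"name": "play_rows", "arguments": {"steps": [{"fingers":25,"xyz":[10,-18,0],"spin":0},{"fingers":25,"xyz":[10,-18,0],"spin":0},{"fingers":25,"xyz":[10,-18,40],"spin":0},{"fingers":25,"xyz":[10,-18,60],"spin":0},{"fingers":25,"xyz":[10,-18,60],"spin":0}]}}

```text
time: 4.57
position: [0.6549, 0.2658, 0.0605]
orientation: [[0.992, 0.129, -0.011], [0.129, -0.992, -0.004], [-0.011, 0.002, -1.0]]
ft_force: [-0.1, 0.0, -2.0]
opening: 0.0324
```

```bash
python3 go.py 662 267 32 7.6; python3 - <<'E'
from h import *
im,d,C=shot('wrist','w6')
E
```

```text
t 4.57 pos [654.9 265.8  60.5] yaw 7.4 F [-0.1  0.  -2. ] open 32.4 q6 98.0
xyz [ 7.5 -0.4 28.4] spin -0.2 dist 29.0
```

View pics/w6.png

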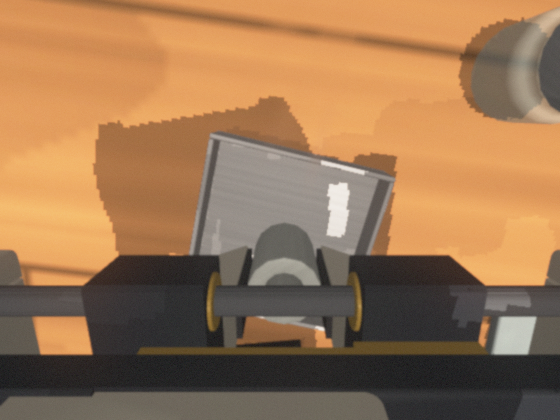

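{"name": "play_rows", "arguments": {"steps": [{"fingers":25,"xyz":[7,0,10],"spin":0},{"fingers":25,"xyz":[7,0,20],"spin":0},{"fingers":25,"xyz":[7,0,27],"spin":0},{"fingers":25,"xyz":[7,0,27],"spin":0},{"fingers":25,"xyz":[7,0,27],"spin":0}]}}

```text
time: 5.03
position: [0.6656, 0.2681, 0.0399]
orientation: [[0.992, 0.129, -0.001], [0.129, -0.992, -0.0], [-0.001, 0.0, -1.0]]
ft_force: [0.5, 1.6, -0.8]
opening: 0.0325
```

```bash
python3 go.py 662 267 32 7.6
```

```text
t 5.03 pos [665.6 268.1  39.9] yaw 7.4 F [ 0.5  1.6 -0.8] open 32.5 q6 98.0
xyz [-3.7  0.7  7.9] spin -0.2 dist 9.0
```

{"name": "play_rows", "arguments": {"steps": [{"fingers":25,"xyz":[0,0,3],"spin":0},{"fingers":25,"xyz":[0,0,6],"spin":0},{"fingers":25,"xyz":[0,0,6],"spin":0},{"fingers":25,"xyz":[0,0,6],"spin":0},{"fingers":25,"xyz":[0,0,6],"spin":0}]}}

```text
time: 5.45
position: [0.6658, 0.2684, 0.0343]
orientation: [[0.992, 0.13, 0.0], [0.13, -0.992, 0.0], [0.0, 0.0, -1.0]]
ft_force: [0.2, -0.1, -1.8]
opening: 0.0326
```

{"name": "play_rows", "arguments": {"steps": [{"fingers":25,"xyz":[0,0,2.5],"spin":0},{"fingers":25,"xyz":[0,0,2.5],"spin":0},{"fingers":52,"xyz":[0,0,2.5],"spin":0},{"fingers":52,"xyz":[0,0,2.5],"spin":0},{"fingers":52,"xyz":[0,0,2.5],"spin":0}]}}

```text
time: 5.87
position: [0.6659, 0.2684, 0.0318]
orientation: [[0.992, 0.13, 0.0], [0.13, -0.992, 0.0], [0.0, 0.0, -1.0]]
ft_force: [0.8, 0.4, 0.2]
opening: 0.0479
```

{"name": "play_rows", "arguments": {"steps": [{"fingers":52,"xyz":[0,0,-10],"spin":0},{"fingers":52,"xyz":[0,0,-40],"spin":0},{"fingers":52,"xyz":[0,0,-80],"spin":0},{"fingers":52,"xyz":[0,0,-120],"spin":0},{"fingers":52,"xyz":[0,0,-150],"spin":0}]}}

```text
time: 6.28
position: [0.6664, 0.2686, 0.1866]
orientation: [[0.992, 0.13, 0.004], [0.13, -0.992, 0.001], [0.005, -0.001, -1.0]]
ft_force: [-0.1, 0.4, 0.3]
opening: 0.0521
```

```bash
python3 - <<'E'
from seg import *
im,d,C=shot('top','t1'); W=cloud(C,d)
cv2.imwrite('pics/t1c.png',cv2.resize(im[110:310,90:480,::-1],None,fx=2,fy=2,interpolation=cv2.INTER_CUBIC))
sub=np.zeros(d.shape,bool); sub[220:310,365:440]=1
for lo,hi in ((.033,.05),(.05,.065)):
    for b in blobs(W,sub,lo,hi,20): print(b[0].round(1),b[1],(b[2]*1000).round(1),(ray(C,b[3],b[2][2])*1000).round(1))
E
```

```text
[415.7 240.1] 25 [ 518.  -341.1   41.6] [[ 524.3 -347.8   41.6]]
[388.6 261.4] 114 [ 470.1 -276.1   38.6] [[ 469.1 -276.1   38.6]]
[417.2 265.4] 118 [ 459.  -344.6   38.8] [[ 459.3 -344.    38.8]]
[389.7 291. ] 110 [ 398.5 -276.2   38.8] [[ 398.2 -276.1   38.8]]
[418.2 293.2] 122 [ 393.3 -343.4   38.9] [[ 393.2 -343.2   38.9]]
[420.7 235.6] 114 [ 528.6 -352.5   54.7] [[ 529.1 -352.6   54.7]]
```

View pics/t1c.png

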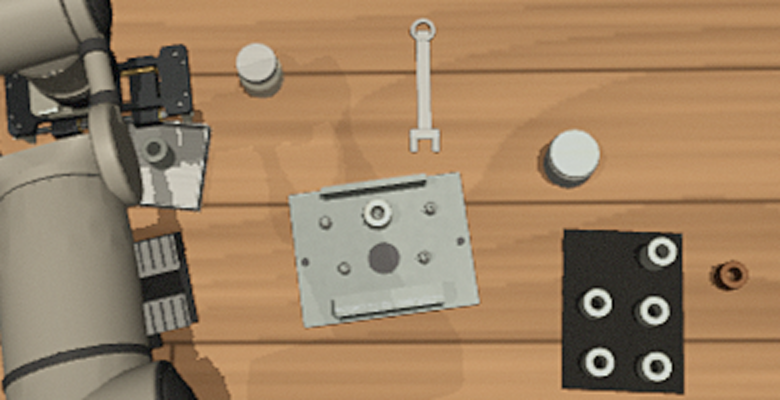

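{"name": "play_rows", "arguments": {"steps": [{"fingers":50,"xyz":[-265,514,0],"spin":0},{"fingers":50,"xyz":[-265,514,0],"spin":0},{"fingers":50,"xyz":[-265,514,0],"spin":0},{"fingers":50,"xyz":[-265,514,0],"spin":0},{"fingers":50,"xyz":[-265,514,0],"spin":0}]}}

```text
time: 6.75
position: [0.5941, 0.0709, 0.1824]
orientation: [[0.992, 0.13, 0.001], [0.13, -0.992, -0.0], [0.001, 0.0, -1.0]]
ft_force: [1.2, -0.3, -0.2]
opening: 0.0503
```

{"name": "play_rows", "arguments": {"steps": [{"fingers":50,"xyz":[-170,329,0],"spin":0},{"fingers":50,"xyz":[-170,329,0],"spin":0},{"fingers":50,"xyz":[-170,329,0],"spin":0},{"fingers":50,"xyz":[-170,329,0],"spin":0},{"fingers":50,"xyz":[-170,329,0],"spin":0}]}}

```text
time: 7.17
position: [0.5233, -0.1252, 0.1825]
orientation: [[0.992, 0.13, 0.001], [0.13, -0.992, -0.001], [0.001, 0.001, -1.0]]
ft_force: [1.8, -0.8, 0.0]
opening: 0.0499
```

```bash
python3 go.py 470 -276 120 7.6
```

```text
t 7.17 pos [ 523.3 -125.2  182.5] yaw 7.5 F [ 1.8 -0.8  0. ] open 49.9 q6 61.0
xyz [-72.5 142.5  62.5] spin -0.1 dist 172.0
```

{"name": "play_rows", "arguments": {"steps": [{"fingers":50,"xyz":[-72,142,62],"spin":0},{"fingers":50,"xyz":[-72,142,62],"spin":0},{"fingers":50,"xyz":[-72,142,62],"spin":0},{"fingers":50,"xyz":[-72,142,62],"spin":0},{"fingers":50,"xyz":[-72,142,62],"spin":0}]}}

```text
time: 7.58
position: [0.4683, -0.2785, 0.1178]
orientation: [[0.992, 0.125, -0.002], [0.125, -0.992, -0.0], [-0.003, 0.0, -1.0]]
ft_force: [-0.5, -0.4, -0.1]
opening: 0.0504
```

{"name": "play_rows", "arguments": {"steps": [{"fingers":50,"xyz":[0,0,0],"spin":0},{"fingers":50,"xyz":[0,0,0],"spin":0},{"fingers":50,"xyz":[0,0,0],"spin":0},{"fingers":50,"xyz":[0,0,0],"spin":0},{"fingers":50,"xyz":[0,0,0],"spin":0}]}}

```text
time: 8.0
position: [0.472, -0.2726, 0.1203]
orientation: [[0.991, 0.132, 0.001], [0.132, -0.991, -0.001], [0.001, 0.001, -1.0]]
ft_force: [0.5, 0.5, -0.5]
opening: 0.05
```

```bash
cat > look.py <<'E'
import sys
from seg import *
# look.py tag zlo zhi
tag,lo,hi=sys.argv[1],float(sys.argv[2])/1e3,float(sys.argv[3])/1e3
s=read_state(); im,d,C=shot('wrist',tag); W=cloud(C,d)
print('t',round(s['time'],2),'pos',(s['position']*1000).round(1),'F',s['ft_force'].round(1))
sub=np.zeros(d.shape,bool); sub[:262]=1
for b in blobs(W,sub,lo,hi,150):
    w=(ray(C,b[3],b[2][2])*1000)[0]; dd=s['orientation'].T@(w/1000-s['position'])*1000
    if 12<b[4]/np.median(d[int(b[0][1]),int(b[0][0])]) : pass
    print('px',b[0].round(0),'n',b[1],'r',round(b[4],1),'world',w.round(1),'tool dxy',dd[:2].round(1))
E
python3 look.py w7 33 48
```

```text
t 8.0 pos [ 472.  -272.6  120.3] F [ 0.5  0.5 -0.5]
px [11.  8.] n 168 r 9.8 world [589.7 -79.9  35.1] tool dxy [ 141.9 -175.6]
px [  7. 101.] n 162 r 10.7 world [530.6 -71.8  35. ] tool dxy [  84.5 -191.3]
px [389. 149.] n 285 r 24.9 world [ 532.7 -351.6   41.1] tool dxy [49.7 86.2]
px [416. 158.] n 223 r 13.3 world [ 530.7 -358.7   41.2] tool dxy [46.8 93.1]
px [ 25. 173.] n 570 r 25.1 world [482.6 -84.   41.2] tool dxy [  35.3 -185.6]
px [513. 203.] n 1259 r 24.9 world [ 506.3 -443.3   37. ] tool dxy [ 11.5 173.7]
px [288. 219.] n 1169 r 22.2 world [ 472.6 -277.7   39.9] tool dxy [-0.2  5.1]
px [374. 239.] n 951 r 22.3 world [ 463.2 -344.8   39.8] tool dxy [-18.3  70.4]
```

View pics/w7.png

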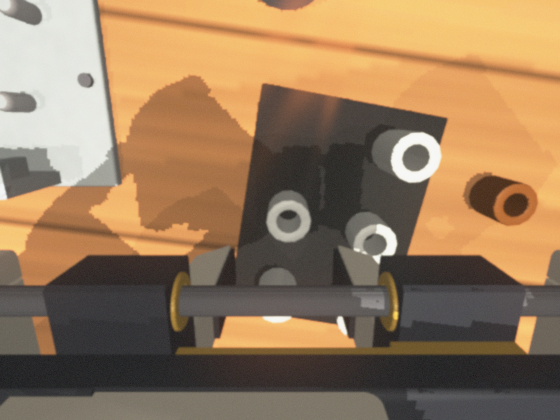

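```bash
python3 look.py w8 36 44 | head -1;  python3 go.py 472.5 -277.5 14 7.6
```

```text
t 8.05 pos [ 471.9 -272.7  120.2] F [-0.5  0.   0.3]
t 8.1 pos [ 471.8 -272.9  120.1] yaw 7.5 F [ 0.3 -0.3 -1. ] open 50.1 q6 44.0
xyz [  0.    4.6 106.1] spin -0.1 dist 106.0
```

{"name": "play_rows", "arguments": {"steps": [{"fingers":50,"xyz":[0,4.6,40],"spin":0},{"fingers":50,"xyz":[0,4.6,75],"spin":0},{"fingers":50,"xyz":[0,4.6,95],"spin":0},{"fingers":50,"xyz":[0,4.6,106],"spin":0},{"fingers":50,"xyz":[0,4.6,106],"spin":0}]}}

```text
time: 8.52
position: [0.4708, -0.2771, 0.0115]
orientation: [[0.992, 0.13, -0.003], [0.13, -0.992, 0.003], [-0.003, -0.003, -1.0]]
ft_force: [0.1, 0.4, 0.8]
opening: 0.05
```

{"name": "play_rows", "arguments": {"steps": [{"fingers":25,"xyz":[0,0,0],"spin":0},{"fingers":25,"xyz":[0,0,0],"spin":0},{"fingers":25,"xyz":[0,0,0],"spin":0},{"fingers":25,"xyz":[0,0,0],"spin":0},{"fingers":25,"xyz":[0,0,0],"spin":0}]}}

```text
time: 8.93
position: [0.4727, -0.2789, 0.0152]
orientation: [[0.992, 0.13, 0.003], [0.13, -0.992, -0.002], [0.002, 0.002, -1.0]]
ft_force: [0.0, 1.1, 7.2]
opening: 0.0336
```

{"name": "play_rows", "arguments": {"steps": [{"fingers":25,"xyz":[0,0,-20],"spin":0},{"fingers":25,"xyz":[0,0,-50],"spin":0},{"fingers":25,"xyz":[0,0,-80],"spin":0},{"fingers":25,"xyz":[0,0,-100],"spin":0},{"fingers":25,"xyz":[0,0,-100],"spin":0}]}}

```text
time: 9.35
position: [0.4739, -0.2799, 0.1186]
orientation: [[0.992, 0.13, 0.007], [0.13, -0.992, -0.006], [0.006, 0.007, -1.0]]
ft_force: [0.7, 0.3, -0.4]
opening: 0.0333
```

```bash
python3 go.py 531 -69 90 7.6
```

```text
t 9.35 pos [ 473.9 -279.9  118.6] yaw 7.4 F [ 0.7  0.3 -0.4] open 33.3 q6 44.0
xyz [  83.7 -201.9   27.8] spin -0.2 dist 220.0
```

{"name": "play_rows", "arguments": {"steps": [{"fingers":25,"xyz":[86,-199.5,22],"spin":0},{"fingers":25,"xyz":[86,-199.5,22],"spin":0},{"fingers":25,"xyz":[86,-199.5,22],"spin":0},{"fingers":25,"xyz":[86,-199.5,22],"spin":0},{"fingers":25,"xyz":[86,-199.5,22],"spin":0}]}}

```text
time: 9.77
position: [0.5283, -0.077, 0.092]
orientation: [[0.992, 0.129, -0.001], [0.129, -0.992, 0.0], [-0.001, -0.0, -1.0]]
ft_force: [0.5, -0.4, -1.1]
opening: 0.033
```

{"name": "play_rows", "arguments": {"steps": [{"fingers":25,"xyz":[5.2,-12,2],"spin":0},{"fingers":25,"xyz":[5.2,-12,2],"spin":0},{"fingers":25,"xyz":[5.2,-12,2],"spin":0},{"fingers":25,"xyz":[5.2,-12,2],"spin":0},{"fingers":25,"xyz":[5.2,-12,2],"spin":0}]}}

```text
time: 10.18
position: [0.5319, -0.0679, 0.0906]
orientation: [[0.992, 0.128, 0.0], [0.128, -0.992, -0.0], [-0.0, 0.0, -1.0]]
ft_force: [-0.0, -1.4, -1.1]
opening: 0.0335
```

```bash
python3 go.py 531 -69 90 7.6;  python3 look.py w9 28 130
```

```text
t 10.18 pos [531.9 -67.9  90.6] yaw 7.3 F [-0.  -1.4 -1.1] open 33.5 q6 67.0
xyz [-1.   1.   0.6] spin -0.3 dist 2.0
t 10.18 pos [531.9 -67.9  90.6] F [-0.  -1.4 -1.1]
px [555.  92.] n 455 r 30.0 world [ 642.2 -226.2   31.2] tool dxy [ 89.2 171.1]
px [191.  82.] n 4516 r 119.7 world [618.  -7.  55.] tool dxy [ 93.2 -49.4]
px [201. 143.] n 2454 r 30.4 world [584.3 -13.4  46.6] tool dxy [ 59.  -47.4]
px [307. 142.] n 222 r 11.1 world [592.  -76.9  34.9] tool dxy [58.4 16.6]
px [105. 142.] n 295 r 13.3 world [575.7  51.3  34.1] tool dxy [  58.6 -112.6]
px [140. 229.] n 241 r 11.3 world [518.7  28.4  34.1] tool dxy [ -0.8 -97.2]
px [283. 246.] n 1676 r 32.6 world [542.5 -68.3  99.4] tool dxy [10.5  1.8]
px [235. 255.] n 422 r 17.3 world [540.2 -45.  103.4] tool dxy [ 11.2 -21.6]
px [332. 255.] n 419 r 17.3 world [546.2 -91.4 103.3] tool dxy [11.2 25.2]
```

View pics/w9.png

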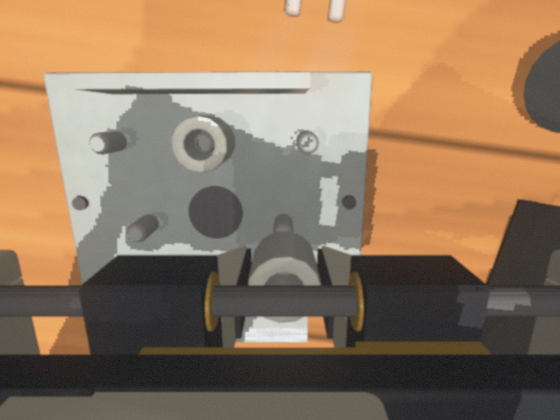

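```bash
cat > bf2.py <<'E'
from basefit import *
import sys
# fit base from given wrist shot: assumes arm settled
def run(tag,ids_ok,t0=(544,-16),th0=7.8):
    s=read_state(); im,d,C=shot('wrist',tag); W=cloud(C,d); print('pos',(s['position']*1000).round(1))
    c,sn=np.cos(np.radians(th0)),np.sin(np.radians(th0)); G=S@np.array([[c,sn],[-sn,c]])+np.array(t0)
    P={}
    for k in ids_ok:
        dist=np.linalg.norm(W[...,:2]*1000-G[k],axis=2)
        m=(dist<14)&(W[...,2]>.0325)&(W[...,2]<.039)&(np.arange(420)[:,None]<262)
        if m.sum()<20: continue
        v,u=np.nonzero(m); zt=np.percentile(W[m][:,2],80)
        mm=m&(W[...,2]>zt-.0035); cs,_=cv2.findContours(mm.astype(np.uint8),0,2); cc,r=cv2.minEnclosingCircle(max(cs,key=len))
        w=ray(C,cc,.036)[0]*1000; P[k]=w[:2]; print(k,mm.sum(),np.round(cc,1),round(r,1),w.round(1),(np.median(W[mm],0)*1000).round(1))
    ids=sorted(P); R,t,th,res=fit([P[k] for k in ids],ids); print(ids,'t',t.round(1),'yaw',th.round(2),'res',res.round(1).tolist()); print((S@R.T+t).round(1).tolist())
if __name__=='__main__': run(sys.argv[1],[int(x) for x in sys.argv[2]])
E
python3 bf2.py w10 1234
```

```text
pos [531.9 -67.9  90.7]
1 177 [136.6 232.2] 10.5 [518.2  28.6  36. ] [520.2  26.8  34.9]
2 207 [307.4 142.4] 11.0 [591.9 -77.1  36. ] [592.5 -76.2  35.1]
3 271 [199.5 143.5] 14.2 [582.5 -10.   36. ] [582.6 -10.7  35.4]
4 217 [100.2 143. ] 11.9 [574.8  51.8  36. ] [575.8  49.8  34.8]
[1, 2, 3, 4] t [543.7 -17.4] yaw 7.68 res [[0.9, -0.9], [-0.3, 0.4], [-0.9, 2.1], [0.3, -1.6]]
[[530.6, -69.6], [517.2, 29.5], [592.2, -77.5], [583.4, -12.1], [574.6, 53.3]]
```

{"name": "play_rows", "arguments": {"steps": [{"fingers":25,"xyz":[-0.8,1.2,20],"spin":0},{"fingers":25,"xyz":[-0.8,1.2,35],"spin":0},{"fingers":25,"xyz":[-0.8,1.2,40],"spin":0},{"fingers":25,"xyz":[-0.8,1.2,45],"spin":0},{"fingers":25,"xyz":[-0.8,1.2,50],"spin":0}]}}

```text
time: 10.7
position: [0.5318, -0.0682, 0.0407]
orientation: [[0.992, 0.129, 0.001], [0.129, -0.992, -0.0], [0.001, 0.0, -1.0]]
ft_force: [-0.9, 0.1, -0.7]
opening: 0.0332
```

{"name": "play_rows", "arguments": {"steps": [{"fingers":25,"xyz":[0,0,4],"spin":0},{"fingers":25,"xyz":[0,0,8],"spin":0},{"fingers":25,"xyz":[0,0,12],"spin":0},{"fingers":25,"xyz":[0,0,15],"spin":0},{"fingers":25,"xyz":[0,0,15],"spin":0}]}}

```text
time: 11.12
position: [0.5312, -0.0675, 0.0251]
orientation: [[0.992, 0.13, -0.001], [0.13, -0.992, 0.0], [-0.001, -0.0, -1.0]]
ft_force: [-0.5, -0.9, -0.8]
opening: 0.0334
```

{"name": "play_rows", "arguments": {"steps": [{"fingers":25,"xyz":[0,0,2],"spin":0},{"fingers":25,"xyz":[0,0,4.5],"spin":0},{"fingers":25,"xyz":[0,0,4.5],"spin":0},{"fingers":25,"xyz":[0,0,4.5],"spin":0},{"fingers":25,"xyz":[0,0,4.5],"spin":0}]}}

```text
time: 11.53
position: [0.5319, -0.0676, 0.0217]
orientation: [[0.992, 0.13, 0.001], [0.13, -0.992, -0.0], [0.001, 0.0, -1.0]]
ft_force: [-1.3, 0.5, 6.2]
opening: 0.034
```

{"name": "play_rows", "arguments": {"steps": [{"fingers":46,"xyz":[0,0,0],"spin":0},{"fingers":46,"xyz":[0,0,0],"spin":0},{"fingers":46,"xyz":[0,0,0],"spin":0},{"fingers":46,"xyz":[0,0,0],"spin":0},{"fingers":46,"xyz":[0,0,0],"spin":0}]}}

```text
time: 11.95
position: [0.5314, -0.0676, 0.0209]
orientation: [[0.992, 0.13, -0.0], [0.13, -0.992, -0.0], [-0.0, 0.0, -1.0]]
ft_force: [0.0, -0.8, -0.5]
opening: 0.046
```

{"name": "play_rows", "arguments": {"steps": [{"fingers":46,"xyz":[0,0,-15],"spin":0},{"fingers":46,"xyz":[0,0,-40],"spin":0},{"fingers":46,"xyz":[0,0,-75],"spin":0},{"fingers":50,"xyz":[0,0,-100],"spin":0},{"fingers":50,"xyz":[0,0,-100],"spin":0}]}}

```text
time: 12.37
position: [0.5344, -0.0683, 0.1262]
orientation: [[0.992, 0.13, 0.009], [0.13, -0.992, -0.003], [0.009, 0.004, -1.0]]
ft_force: [1.0, -0.5, 0.7]
opening: 0.0494
```

```bash
python3 look.py w11 40 52
```

```text
t 12.37 pos [534.4 -68.3 126.2] F [ 1.  -0.5  0.7]
px [534.  93.] n 1091 r 46.3 world [ 649.3 -240.6   46.2] tool dxy [ 90.8 185.4]
px [205.  98.] n 197 r 97.0 world [613.7  -7.6  49.2] tool dxy [ 85.9 -50.2]
px [210. 144.] n 1386 r 24.8 world [583.6 -12.3  46.9] tool dxy [ 55.4 -49.4]
px [282. 223.] n 1181 r 22.4 world [532.5 -69.3  46.8] tool dxy [-2.7  0.4]
```

View pics/w11.png

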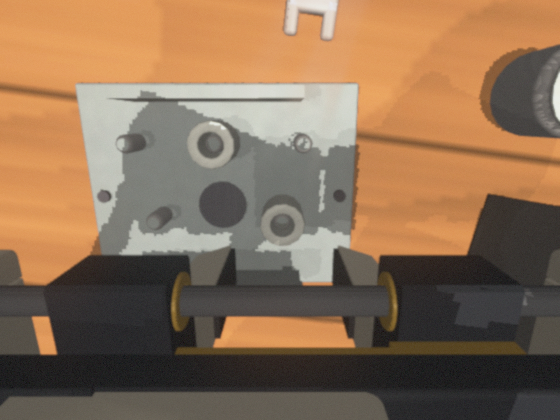

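{"name": "play_rows", "arguments": {"steps": [{"fingers":50,"xyz":[-105,266,0],"spin":0},{"fingers":50,"xyz":[-105,266,0],"spin":0},{"fingers":50,"xyz":[-105,266,0],"spin":0},{"fingers":50,"xyz":[-105,266,0],"spin":0},{"fingers":50,"xyz":[-105,266,0],"spin":0}]}}

```text
time: 12.83
position: [0.4794, -0.2708, 0.1197]
orientation: [[0.992, 0.13, -0.002], [0.13, -0.992, 0.001], [-0.002, -0.002, -1.0]]
ft_force: [-0.1, -0.4, 0.2]
opening: 0.0499
```

{"name": "play_rows", "arguments": {"steps": [{"fingers":50,"xyz":[-28.5,72.3,0],"spin":0},{"fingers":50,"xyz":[-28.5,72.3,0],"spin":0},{"fingers":50,"xyz":[-28.5,72.3,0],"spin":0},{"fingers":50,"xyz":[-28.5,72.3,0],"spin":0},{"fingers":50,"xyz":[-28.5,72.3,0],"spin":0}]}}

```text
time: 13.25
position: [0.4612, -0.3441, 0.1198]
orientation: [[0.992, 0.129, -0.002], [0.129, -0.992, 0.002], [-0.001, -0.002, -1.0]]
ft_force: [0.3, 0.3, -0.2]
opening: 0.05
```

```bash
python3 look.py w12 36 44; python3 go.py 462 -345 14 7.6
```

```text
t 13.25 pos [ 461.2 -344.1  119.8] F [ 0.3  0.3 -0.2]
px [426. 177.] n 1062 r 23.8 world [ 505.9 -444.7   37.2] tool dxy [ 31.4 105.7]
px [331. 238.] n 868 r 22.0 world [ 448.4 -385.5   39.9] tool dxy [-18.   39.5]
t 13.3 pos [ 461.7 -343.6  120.2] yaw 7.5 F [-0.5 -0.5 -0.2] open 49.9 q6 38.0
xyz [  0.3   1.6 106.2] spin -0.1 dist 106.0
```

View pics/w12.png

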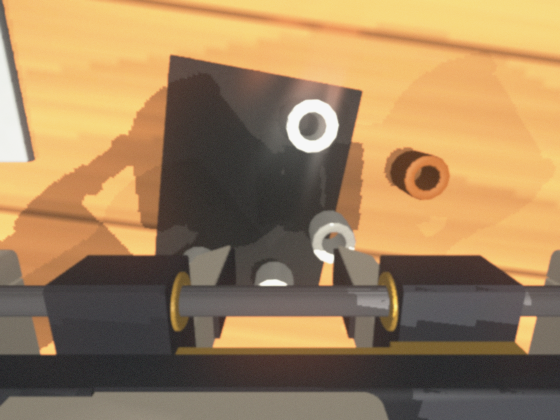

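```bash
cat > topstock.py <<'E'
from seg import *
import sys
im,d,C=shot('top',sys.argv[1]); W=cloud(C,d)
cv2.imwrite(f'pics/{sys.argv[1]}c.png',cv2.resize(im[110:310,90:480,::-1],None,fx=2,fy=2,interpolation=cv2.INTER_CUBIC))
sub=np.zeros(d.shape,bool); sub[195:330,340:480]=1
hsv=cv2.cvtColor(im,cv2.COLOR_RGB2HSV)
for b in blobs(W,sub,.033,.045,40): print(b[0].round(1),b[1],(ray(C,b[3],b[2][2])*1000).round(1), 'sat',np.median(hsv[int(b[0][1])-4:int(b[0][1])+5,int(b[0][0])-6:int(b[0][0])+7,1]))
E
python3 topstock.py t2
```

```text
(no output)
```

View pics/t2c.png

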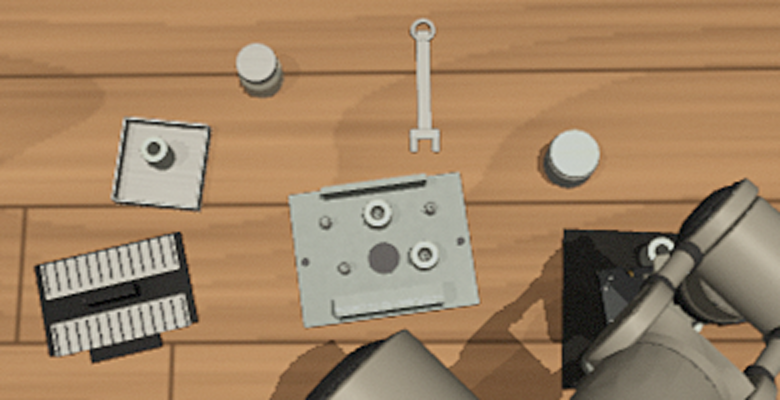

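{"name": "play_rows", "arguments": {"steps": [{"fingers":50,"xyz":[-18.6,39.8,0],"spin":0},{"fingers":50,"xyz":[-18.6,39.8,0],"spin":0},{"fingers":50,"xyz":[-18.6,39.8,0],"spin":0},{"fingers":50,"xyz":[-18.6,39.8,0],"spin":0},{"fingers":50,"xyz":[-18.6,39.8,0],"spin":0}]}}

```text
time: 13.77
position: [0.449, -0.3855, 0.1211]
orientation: [[0.991, 0.131, -0.0], [0.131, -0.991, 0.001], [-0.0, -0.001, -1.0]]
ft_force: [0.2, 0.5, -0.8]
opening: 0.0502
```

```bash
python3 look.py w13 30 44; python3 go.py 448.4 -385.5 14 7.6
```

```text
t 13.77 pos [ 449.  -385.5  121.1] F [ 0.2  0.5 -0.8]
px [373. 153.] n 1340 r 24.4 world [ 506.3 -444.2   37.1] tool dxy [49.1 65.8]
px [281. 219.] n 1230 r 22.7 world [ 449.4 -385.7   39.9] tool dxy [0.4 0.3]
px [139. 247.] n 553 r 23.0 world [ 406.5 -279.8   39.3] tool dxy [ -28.3 -110.2]
t 13.82 pos [ 449.  -385.6  121.1] yaw 7.5 F [0.8 0.3 0.6] open 49.8 q6 34.0
xyz [-6.000e-01 -1.000e-01  1.071e+02] spin -0.1 dist 107.0
```

View pics/w13.png

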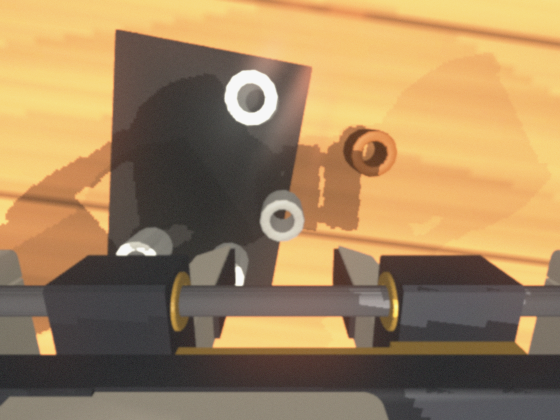

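{"name": "play_rows", "arguments": {"steps": [{"fingers":50,"xyz":[0,0,40],"spin":0},{"fingers":50,"xyz":[0,0,75],"spin":0},{"fingers":50,"xyz":[0,0,95],"spin":0},{"fingers":50,"xyz":[0,0,107],"spin":0},{"fingers":50,"xyz":[0,0,107],"spin":0}]}}

```text
time: 14.23
position: [0.4478, -0.385, 0.0117]
orientation: [[0.991, 0.13, -0.003], [0.13, -0.991, 0.004], [-0.003, -0.004, -1.0]]
ft_force: [-0.5, 0.9, 0.1]
opening: 0.05
```

{"name": "play_rows", "arguments": {"steps": [{"fingers":25,"xyz":[0,0,0],"spin":0},{"fingers":25,"xyz":[0,0,0],"spin":0},{"fingers":25,"xyz":[0,0,0],"spin":0},{"fingers":25,"xyz":[0,0,0],"spin":0},{"fingers":25,"xyz":[0,0,0],"spin":0}]}}

```text
time: 14.65
position: [0.4494, -0.3877, 0.0158]
orientation: [[0.992, 0.129, 0.002], [0.13, -0.992, -0.002], [0.002, 0.003, -1.0]]
ft_force: [0.8, 0.4, 6.5]
opening: 0.0337
```

{"name": "play_rows", "arguments": {"steps": [{"fingers":25,"xyz":[0,0,-20],"spin":0},{"fingers":25,"xyz":[0,0,-50],"spin":0},{"fingers":25,"xyz":[0,0,-80],"spin":0},{"fingers":25,"xyz":[0,0,-90],"spin":0},{"fingers":25,"xyz":[0,0,-90],"spin":0}]}}

```text
time: 15.07
position: [0.4498, -0.3883, 0.1073]
orientation: [[0.992, 0.13, 0.004], [0.13, -0.992, -0.005], [0.004, 0.005, -1.0]]
ft_force: [-0.3, -1.8, -0.7]
opening: 0.0339
```

```bash
python3 go.py 517.5 29.5 100 7.6
```

```text
t 15.07 pos [ 449.8 -388.3  107.3] yaw 7.4 F [-0.3 -1.8 -0.7] open 33.9 q6 34.0
xyz [ 121.3 -405.6    5.6] spin -0.2 dist 423.0
```

{"name": "play_rows", "arguments": {"steps": [{"fingers":25,"xyz":[122,-402.7,0],"spin":0},{"fingers":25,"xyz":[122,-402.7,0],"spin":0},{"fingers":25,"xyz":[122,-402.7,0],"spin":0},{"fingers":25,"xyz":[122,-402.7,0],"spin":0},{"fingers":25,"xyz":[122,-402.7,0],"spin":0}]}}

```text
time: 15.48
position: [0.4815, -0.1792, 0.1024]
orientation: [[0.992, 0.129, -0.002], [0.129, -0.992, 0.001], [-0.002, -0.002, -1.0]]
ft_force: [1.8, 0.5, 0.0]
opening: 0.0337
```

{"name": "play_rows", "arguments": {"steps": [{"fingers":25,"xyz":[61.4,-202.8,0],"spin":0},{"fingers":25,"xyz":[61.4,-202.8,0],"spin":0},{"fingers":25,"xyz":[61.4,-202.8,0],"spin":0},{"fingers":25,"xyz":[61.4,-202.8,0],"spin":0},{"fingers":25,"xyz":[61.4,-202.8,0],"spin":0}]}}

```text
time: 15.9
position: [0.5155, 0.0262, 0.1025]
orientation: [[0.992, 0.129, -0.003], [0.129, -0.992, 0.0], [-0.003, -0.0, -1.0]]
ft_force: [-0.0, -1.1, -0.5]
opening: 0.0338
```

{"name": "play_rows", "arguments": {"steps": [{"fingers":25,"xyz":[1,-3.3,0],"spin":0},{"fingers":25,"xyz":[1,-3.3,8],"spin":0},{"fingers":25,"xyz":[1,-3.3,8],"spin":0},{"fingers":25,"xyz":[1,-3.3,8],"spin":0},{"fingers":25,"xyz":[1,-3.3,8],"spin":0}]}}

```text
time: 16.32
position: [0.5168, 0.026, 0.0954]
orientation: [[0.992, 0.127, -0.001], [0.127, -0.992, -0.0], [-0.001, 0.0, -1.0]]
ft_force: [0.5, -0.6, -0.7]
opening: 0.034
```

```bash
python3 bf2.py w14 0234;python3 go.py 517.5 29.5 40 7.6
```

```text
pos [516.8  26.   95.4]
0 167 [424.5 227.5] 12.7 [529.8 -72.   36. ] [527.9 -73.8  36.2]
2 202 [454.  136.5] 11.4 [592.  -75.9  36. ] [592.1 -73.7  35.2]
3 260 [352.4 137.4] 11.0 [583.1 -11.6  36. ] [583.3 -13.2  35.7]
4 198 [249.7 137.3] 10.9 [574.8  53.4  36. ] [575.4  52.7  35.2]
[0, 2, 3, 4] t [543.4 -17.6] yaw 8.01 res [[-0.8, -2.1], [-0.2, 1.5], [0.1, 0.4], [0.9, 0.1]]
[[530.6, -69.9], [516.7, 29.1], [592.3, -77.4], [583.0, -12.1], [573.8, 53.3]]
t 16.37 pos [517.   26.   95.7] yaw 7.3 F [-0.1 -0.1 -0.7] open 33.7 q6 77.0
xyz [ 1.  -3.4 55.7] spin -0.3 dist 56.0
```

View pics/w14.png

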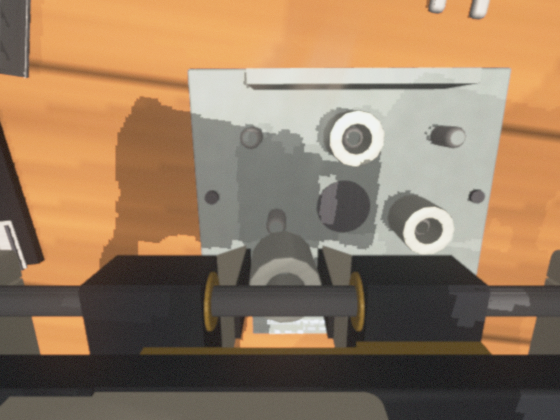

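{"name": "play_rows", "arguments": {"steps": [{"fingers":25,"xyz":[0.8,-3.5,20],"spin":0},{"fingers":25,"xyz":[0.8,-3.5,38],"spin":0},{"fingers":25,"xyz":[0.8,-3.5,44],"spin":0},{"fingers":25,"xyz":[0.8,-3.5,49],"spin":0},{"fingers":25,"xyz":[0.8,-3.5,54],"spin":0}]}}

```text
time: 16.78
position: [0.5179, 0.0304, 0.0422]
orientation: [[0.992, 0.129, 0.001], [0.129, -0.992, -0.0], [0.001, 0.0, -1.0]]
ft_force: [-0.1, 0.2, -1.0]
opening: 0.0336
```

{"name": "play_rows", "arguments": {"steps": [{"fingers":25,"xyz":[0,0,4],"spin":0},{"fingers":25,"xyz":[0,0,8],"spin":0},{"fingers":25,"xyz":[0,0,12],"spin":0},{"fingers":25,"xyz":[0,0,16],"spin":0},{"fingers":25,"xyz":[0,0,16],"spin":0}]}}

```text
time: 17.2
position: [0.5172, 0.0312, 0.0255]
orientation: [[0.992, 0.13, -0.001], [0.13, -0.992, -0.0], [-0.001, -0.0, -1.0]]
ft_force: [-0.1, -0.6, -1.0]
opening: 0.0337
```

{"name": "play_rows", "arguments": {"steps": [{"fingers":25,"xyz":[0,0,2],"spin":0},{"fingers":25,"xyz":[0,0,4.5],"spin":0},{"fingers":25,"xyz":[0,0,4.5],"spin":0},{"fingers":25,"xyz":[0,0,4.5],"spin":0},{"fingers":25,"xyz":[0,0,4.5],"spin":0}]}}

```text
time: 17.62
position: [0.5179, 0.0313, 0.022]
orientation: [[0.992, 0.129, 0.001], [0.129, -0.992, 0.0], [0.001, -0.0, -1.0]]
ft_force: [-0.6, 1.9, 5.2]
opening: 0.0335
```

{"name": "play_rows", "arguments": {"steps": [{"fingers":46,"xyz":[0,0,0],"spin":0},{"fingers":46,"xyz":[0,0,0],"spin":0},{"fingers":46,"xyz":[0,0,0],"spin":0},{"fingers":46,"xyz":[0,0,0],"spin":0},{"fingers":46,"xyz":[0,0,0],"spin":0}]}}

```text
time: 18.03
position: [0.5175, 0.031, 0.0214]
orientation: [[0.992, 0.129, -0.0], [0.129, -0.992, -0.0], [-0.0, 0.0, -1.0]]
ft_force: [0.0, -0.1, -0.1]
opening: 0.0461
```

{"name": "play_rows", "arguments": {"steps": [{"fingers":46,"xyz":[0,0,-15],"spin":0},{"fingers":46,"xyz":[0,0,-40],"spin":0},{"fingers":46,"xyz":[0,0,-75],"spin":0},{"fingers":50,"xyz":[0,0,-100],"spin":0},{"fingers":50,"xyz":[0,0,-100],"spin":0}]}}

```text
time: 18.45
position: [0.5206, 0.0309, 0.1266]
orientation: [[0.992, 0.13, 0.009], [0.13, -0.992, -0.001], [0.009, 0.002, -1.0]]
ft_force: [-0.2, -0.2, -0.1]
opening: 0.0496
```

```bash
python3 look.py w15 40 52; python3 topstock.py t3
```

```text
t 18.45 pos [520.6  30.9 126.6] F [-0.2 -0.2 -0.1]
px [354.  97.] n 190 r 94.5 world [613.9  -7.6  46.4] tool dxy [86.8 50.1]
px [352. 143.] n 1370 r 24.7 world [583.5 -11.3  47.1] tool dxy [56.2 49.8]
px [414. 222.] n 1279 r 23.6 world [532.5 -67.7  46.9] tool dxy [-1.7 99.2]
px [282. 224.] n 1171 r 22.4 world [518.   29.6  46.9] tool dxy [-3.5  0.8]
[457.3 247.3] 101 [[ 503.  -443.6   36. ]] sat 142.0
[389.6 291. ] 115 [[ 398.4 -276.2   39.1]] sat 15.0
[418.2 293.3] 121 [[ 392.8 -343.    39.4]] sat 15.0
```

View pics/t3c.png

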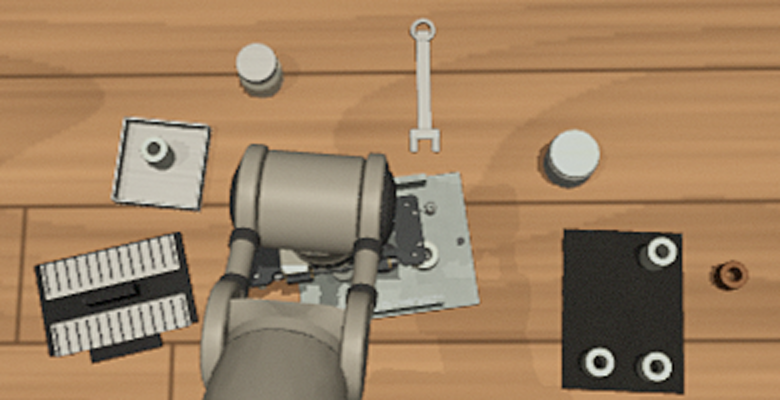

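{"name": "play_rows", "arguments": {"steps": [{"fingers":50,"xyz":[-156.6,290,0],"spin":0},{"fingers":50,"xyz":[-156.6,290,0],"spin":0},{"fingers":50,"xyz":[-156.6,290,0],"spin":0},{"fingers":50,"xyz":[-156.6,290,0],"spin":0},{"fingers":50,"xyz":[-156.6,290,0],"spin":0}]}}

```text
time: 18.97
position: [0.4412, -0.1644, 0.1201]
orientation: [[0.991, 0.13, -0.003], [0.13, -0.991, 0.001], [-0.002, -0.002, -1.0]]
ft_force: [1.7, 0.2, 1.0]
opening: 0.0501
```

{"name": "play_rows", "arguments": {"steps": [{"fingers":50,"xyz":[-57.6,106.7,0],"spin":0},{"fingers":50,"xyz":[-57.6,106.7,0],"spin":0},{"fingers":50,"xyz":[-57.6,106.7,0],"spin":0},{"fingers":50,"xyz":[-57.6,106.7,0],"spin":0},{"fingers":50,"xyz":[-57.6,106.7,0],"spin":0}]}}

```text
time: 19.38
position: [0.3984, -0.2778, 0.1201]
orientation: [[0.992, 0.125, -0.002], [0.125, -0.992, 0.002], [-0.002, -0.002, -1.0]]
ft_force: [0.4, 0.2, -0.2]
opening: 0.0503
```

{"name": "play_rows", "arguments": {"steps": [{"fingers":50,"xyz":[0,0,0],"spin":0},{"fingers":50,"xyz":[0,0,0],"spin":0},{"fingers":50,"xyz":[0,0,0],"spin":0},{"fingers":50,"xyz":[0,0,0],"spin":0},{"fingers":50,"xyz":[0,0,0],"spin":0}]}}

```text
time: 19.8
position: [0.4003, -0.2758, 0.1216]
orientation: [[0.991, 0.131, 0.0], [0.131, -0.991, -0.0], [0.0, 0.0, -1.0]]
ft_force: [0.2, 0.3, -0.1]
opening: 0.0498
```

```bash
python3 look.py w16 36 44; python3 go.py 400 -277 14 7.6
```

```text
t 19.8 pos [ 400.3 -275.8  121.6] F [ 0.2  0.3 -0.1]
px [407.  54.] n 226 r 26.0 world [ 529.3 -351.6   40. ] tool dxy [118.  92.]
px [437.  39.] n 173 r 13.7 world [ 533.4 -358.1   40.1] tool dxy [121.2  99. ]
px [ 9. 57.] n 184 r 13.0 world [487.3 -82.2  39.7] tool dxy [ 111.7 -180.6]
px [22. 79.] n 167 r 15.6 world [473.1 -85.1  39.6] tool dxy [  97.3 -179.5]
px [539. 104.] n 1145 r 27.6 world [ 506.3 -443.    37.3] tool dxy [ 83.1 179.6]
px [284. 218.] n 1107 r 22.2 world [ 401.2 -277.8   40. ] tool dxy [0.6 2. ]
px [370. 235.] n 1035 r 22.2 world [ 396.4 -344.2   40. ] tool dxy [-12.9  67.2]
t 19.85 pos [ 400.2 -276.1  121.7] yaw 7.5 F [0.1 0.1 0.1] open 50.3 q6 39.0
xyz [ -0.4   0.9 107.7] spin -0.1 dist 108.0
```

Target: silver short sleeve at px (284,218), 40 mm top; brown one (539,104) and long one (415,50) excluded.

{"name": "play_rows", "arguments": {"steps": [{"fingers":50,"xyz":[0.7,1.9,40],"spin":0},{"fingers":50,"xyz":[0.7,1.9,75],"spin":0},{"fingers":50,"xyz":[0.7,1.9,95],"spin":0},{"fingers":50,"xyz":[0.7,1.9,107],"spin":0},{"fingers":50,"xyz":[0.7,1.9,107],"spin":0}]}}

```text
time: 20.27
position: [0.3996, -0.277, 0.0122]
orientation: [[0.992, 0.13, -0.004], [0.13, -0.992, 0.003], [-0.003, -0.004, -1.0]]
ft_force: [1.0, 0.9, -0.1]
opening: 0.0504
```

{"name": "play_rows", "arguments": {"steps": [{"fingers":25,"xyz":[0,0,0],"spin":0},{"fingers":25,"xyz":[0,0,0],"spin":0},{"fingers":25,"xyz":[0,0,0],"spin":0},{"fingers":25,"xyz":[0,0,0],"spin":0},{"fingers":25,"xyz":[0,0,0],"spin":0}]}}

```text
time: 20.68
position: [0.4014, -0.279, 0.0157]
orientation: [[0.992, 0.13, 0.002], [0.13, -0.992, -0.002], [0.002, 0.002, -1.0]]
ft_force: [0.1, 0.2, 5.8]
opening: 0.0332
```

{"name": "play_rows", "arguments": {"steps": [{"fingers":25,"xyz":[0,0,-20],"spin":0},{"fingers":25,"xyz":[0,0,-50],"spin":0},{"fingers":25,"xyz":[0,0,-80],"spin":0},{"fingers":25,"xyz":[0,0,-90],"spin":0},{"fingers":25,"xyz":[0,0,-90],"spin":0}]}}

```text
time: 21.1
position: [0.4022, -0.2798, 0.1078]
orientation: [[0.992, 0.13, 0.005], [0.13, -0.992, -0.005], [0.004, 0.005, -1.0]]
ft_force: [0.4, -0.3, -0.4]
opening: 0.0334
```

```bash
python3 go.py 592 -77 100 7.6
```

```text
t 21.1 pos [ 402.2 -279.8  107.8] yaw 7.4 F [ 0.4 -0.3 -0.4] open 33.4 q6 39.0
xyz [ 214.5 -176.6    7.7] spin -0.2 dist 278.0
```

{"name": "play_rows", "arguments": {"steps": [{"fingers":25,"xyz":[215.6,-174.9,0],"spin":0},{"fingers":25,"xyz":[215.6,-174.9,0],"spin":0},{"fingers":25,"xyz":[215.6,-174.9,0],"spin":0},{"fingers":25,"xyz":[215.6,-174.9,0],"spin":0},{"fingers":25,"xyz":[215.6,-174.9,0],"spin":0}]}}

```text
time: 21.52
position: [0.5446, -0.1257, 0.1035]
orientation: [[0.992, 0.129, -0.002], [0.129, -0.992, 0.0], [-0.002, -0.001, -1.0]]
ft_force: [0.6, -0.9, -0.7]
opening: 0.0333
```

{"name": "play_rows", "arguments": {"steps": [{"fingers":25,"xyz":[53.7,-43.5,0],"spin":0},{"fingers":25,"xyz":[53.7,-43.5,0],"spin":0},{"fingers":25,"xyz":[53.7,-43.5,8],"spin":0},{"fingers":25,"xyz":[53.7,-43.5,8],"spin":0},{"fingers":25,"xyz":[53.7,-43.5,8],"spin":0}]}}

```text
time: 21.93
position: [0.5903, -0.0774, 0.0949]
orientation: [[0.992, 0.13, -0.004], [0.13, -0.992, 0.0], [-0.004, -0.001, -1.0]]
ft_force: [-0.0, 0.1, -1.2]
opening: 0.0333
```

{"name": "play_rows", "arguments": {"steps": [{"fingers":25,"xyz":[0,0,0],"spin":0},{"fingers":25,"xyz":[0,0,0],"spin":0},{"fingers":25,"xyz":[0,0,0],"spin":0},{"fingers":25,"xyz":[0,0,0],"spin":0},{"fingers":25,"xyz":[0,0,0],"spin":0}]}}

```text
time: 22.35
position: [0.5917, -0.0779, 0.0969]
orientation: [[0.992, 0.129, 0.0], [0.129, -0.992, -0.0], [0.0, 0.0, -1.0]]
ft_force: [-0.2, 0.4, -0.4]
opening: 0.0337
```

```bash
python3 go.py 592.2 -76.6 40 7.6; python3 look.py w17 40 52
```

```text
t 22.35 pos [591.7 -77.9  96.9] yaw 7.4 F [-0.2  0.4 -0.4] open 33.7 q6 68.0
xyz [ 0.6 -1.2 56.9] spin -0.2 dist 57.0
t 22.35 pos [591.7 -77.9  96.9] F [-0.2  0.4 -0.4]
px [527. 170.] n 1207 r 48.3 world [ 651.5 -242.1   46.2] tool dxy [ 38.1 170.6]
px [175. 174.] n 646 r 105.7 world [617.6  -5.2  45.8] tool dxy [ 35.  -68.8]
px [182. 231.] n 1583 r 26.0 world [584.7 -12.7  46.7] tool dxy [  1.4 -65.5]
```

View pics/w17.png

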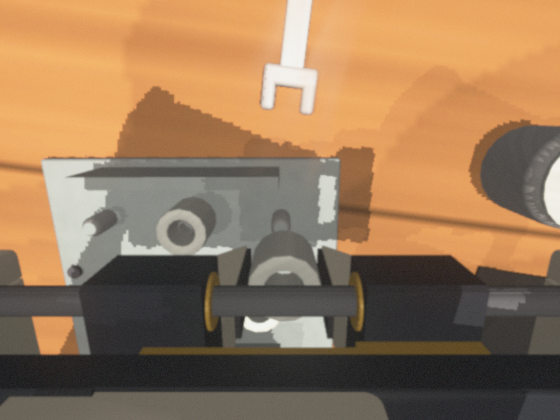

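{"name": "play_rows", "arguments": {"steps": [{"fingers":25,"xyz":[0.6,-1,20],"spin":0},{"fingers":25,"xyz":[0.6,-1,38],"spin":0},{"fingers":25,"xyz":[0.6,-1,44],"spin":0},{"fingers":25,"xyz":[0.6,-1,50],"spin":0},{"fingers":25,"xyz":[0.6,-1,55],"spin":0}]}}

```text
time: 22.82
position: [0.5925, -0.0764, 0.0416]
orientation: [[0.992, 0.129, 0.0], [0.129, -0.992, -0.0], [0.0, 0.0, -1.0]]
ft_force: [0.7, 0.1, 0.2]
opening: 0.0332
```

{"name": "play_rows", "arguments": {"steps": [{"fingers":25,"xyz":[0,0,4],"spin":0},{"fingers":25,"xyz":[0,0,8],"spin":0},{"fingers":25,"xyz":[0,0,12],"spin":0},{"fingers":25,"xyz":[0,0,16],"spin":0},{"fingers":25,"xyz":[0,0,16],"spin":0}]}}

```text
time: 23.23
position: [0.592, -0.0762, 0.025]
orientation: [[0.992, 0.13, -0.001], [0.13, -0.992, 0.0], [-0.001, -0.0, -1.0]]
ft_force: [-0.3, 0.3, -1.5]
opening: 0.0335
```

{"name": "play_rows", "arguments": {"steps": [{"fingers":25,"xyz":[0,0,2],"spin":0},{"fingers":25,"xyz":[0,0,4.5],"spin":0},{"fingers":25,"xyz":[0,0,4.5],"spin":0},{"fingers":25,"xyz":[0,0,4.5],"spin":0},{"fingers":25,"xyz":[0,0,4.5],"spin":0}]}}

```text
time: 23.65
position: [0.5928, -0.0763, 0.0222]
orientation: [[0.992, 0.13, 0.001], [0.13, -0.992, -0.0], [0.001, 0.001, -1.0]]
ft_force: [-2.1, 1.1, 5.5]
opening: 0.0333
```

{"name": "play_rows", "arguments": {"steps": [{"fingers":44,"xyz":[0,0,0],"spin":0},{"fingers":44,"xyz":[0,0,0],"spin":0},{"fingers":44,"xyz":[0,0,0],"spin":0},{"fingers":44,"xyz":[0,0,0],"spin":0},{"fingers":44,"xyz":[0,0,0],"spin":0}]}}

```text
time: 24.07
position: [0.5922, -0.0762, 0.021]
orientation: [[0.992, 0.13, -0.0], [0.13, -0.992, -0.0], [-0.0, 0.0, -1.0]]
ft_force: [0.5, 0.1, -0.7]
opening: 0.0441
```

{"name": "play_rows", "arguments": {"steps": [{"fingers":44,"xyz":[0,0,-15],"spin":0},{"fingers":44,"xyz":[0,0,-40],"spin":0},{"fingers":44,"xyz":[0,0,-75],"spin":0},{"fingers":50,"xyz":[0,0,-100],"spin":0},{"fingers":50,"xyz":[0,0,-100],"spin":0}]}}

```text
time: 24.48
position: [0.5954, -0.077, 0.1269]
orientation: [[0.992, 0.13, 0.01], [0.13, -0.992, -0.003], [0.009, 0.004, -1.0]]
ft_force: [1.8, 0.1, -0.3]
opening: 0.0491
```

```bash
python3 look.py w18 40 52; python3 topstock.py t4
```

```text
t 24.48 pos [595.4 -77.  126.9] F [ 1.8  0.1 -0.3]
px [499. 167.] n 879 r 47.4 world [ 654.8 -246.    46.5] tool dxy [ 36.2 175. ]
px [193. 173.] n 419 r 90.5 world [621.7  -5.7  45.6] tool dxy [ 34.6 -67.6]
px [194. 223.] n 1229 r 23.0 world [585.  -12.6  46.7] tool dxy [ -2.7 -65.5]
px [282. 223.] n 1168 r 22.3 world [593.4 -78.1  46.9] tool dxy [-2.9  0.5]
[457.6 247. ] 93 [[ 503.6 -443.2   35.9]] sat 141.0
[418.5 293.3] 117 [[ 393.5 -343.9   39. ]] sat 16.0
```

{"name": "play_rows", "arguments": {"steps": [{"fingers":50,"xyz":[-229.4,241,0],"spin":0},{"fingers":50,"xyz":[-229.4,241,0],"spin":0},{"fingers":50,"xyz":[-229.4,241,0],"spin":0},{"fingers":50,"xyz":[-229.4,241,0],"spin":0},{"fingers":50,"xyz":[-229.4,241,0],"spin":0}]}}

```text
time: 25.0
position: [0.4672, -0.245, 0.1194]
orientation: [[0.991, 0.13, -0.003], [0.13, -0.991, 0.002], [-0.002, -0.002, -1.0]]
ft_force: [0.1, -0.1, 0.4]
opening: 0.0501
```

{"name": "play_rows", "arguments": {"steps": [{"fingers":50,"xyz":[-85.7,90,0],"spin":0},{"fingers":50,"xyz":[-85.7,90,0],"spin":0},{"fingers":50,"xyz":[-85.7,90,0],"spin":0},{"fingers":50,"xyz":[-85.7,90,0],"spin":0},{"fingers":50,"xyz":[-85.7,90,0],"spin":0}]}}

```text
time: 25.42
position: [0.3942, -0.3458, 0.1196]
orientation: [[0.992, 0.125, -0.002], [0.125, -0.992, 0.002], [-0.002, -0.003, -1.0]]
ft_force: [0.1, 0.3, -0.5]
opening: 0.0497
```

{"name": "play_rows", "arguments": {"steps": [{"fingers":50,"xyz":[0,0,0],"spin":0},{"fingers":50,"xyz":[0,0,0],"spin":0},{"fingers":50,"xyz":[0,0,0],"spin":0},{"fingers":50,"xyz":[0,0,0],"spin":0},{"fingers":50,"xyz":[0,0,0],"spin":0}]}}

```text
time: 25.83
position: [0.3968, -0.344, 0.1211]
orientation: [[0.991, 0.131, -0.0], [0.131, -0.991, 0.0], [-0.0, -0.0, -1.0]]
ft_force: [-0.4, 0.0, -0.4]
opening: 0.0497
```

```bash
python3 look.py w19 36 44; python3 go.py 396 -345 14 7.6
```

```text
t 25.83 pos [ 396.8 -344.   121.1] F [-0.4  0.  -0.4]
px [448.  85.] n 1315 r 27.2 world [ 505.7 -444.5   37.3] tool dxy [ 94.7 113.9]
px [282. 220.] n 1099 r 22.2 world [ 395.7 -345.2   40. ] tool dxy [-1.2  1.1]
t 25.88 pos [ 396.7 -344.2  121.2] yaw 7.5 F [-0.4  0.1 -0.2] open 49.7 q6 33.0
xyz [ -0.8   0.7 107.2] spin -0.1 dist 107.0
```

{"name": "play_rows", "arguments": {"steps": [{"fingers":50,"xyz":[-1.1,1,40],"spin":0},{"fingers":50,"xyz":[-1.1,1,75],"spin":0},{"fingers":50,"xyz":[-1.1,1,95],"spin":0},{"fingers":50,"xyz":[-1.1,1,107],"spin":0},{"fingers":50,"xyz":[-1.1,1,107],"spin":0}]}}

```text
time: 26.3
position: [0.394, -0.3443, 0.0115]
orientation: [[0.992, 0.13, -0.003], [0.13, -0.991, 0.004], [-0.003, -0.004, -1.0]]
ft_force: [-0.1, 0.3, -0.5]
opening: 0.05
```

{"name": "play_rows", "arguments": {"steps": [{"fingers":25,"xyz":[0,0,0],"spin":0},{"fingers":25,"xyz":[0,0,0],"spin":0},{"fingers":25,"xyz":[0,0,0],"spin":0},{"fingers":25,"xyz":[0,0,0],"spin":0},{"fingers":25,"xyz":[0,0,0],"spin":0}]}}

```text
time: 26.72
position: [0.3958, -0.3466, 0.0153]
orientation: [[0.992, 0.13, 0.002], [0.13, -0.992, -0.002], [0.001, 0.002, -1.0]]
ft_force: [0.8, 1.9, 4.3]
opening: 0.0333
```

{"name": "play_rows", "arguments": {"steps": [{"fingers":25,"xyz":[0,0,-20],"spin":0},{"fingers":25,"xyz":[0,0,-50],"spin":0},{"fingers":25,"xyz":[0,0,-80],"spin":0},{"fingers":25,"xyz":[0,0,-90],"spin":0},{"fingers":25,"xyz":[0,0,-90],"spin":0}]}}

```text
time: 27.13
position: [0.3963, -0.3474, 0.1071]
orientation: [[0.992, 0.13, 0.004], [0.13, -0.992, -0.005], [0.003, 0.005, -1.0]]
ft_force: [-0.4, -0.1, -1.2]
opening: 0.0335
```

```bash
python3 go.py 574.5 54 100 7.6
```

```text
t 27.13 pos [ 396.3 -347.4  107.1] yaw 7.4 F [-0.4 -0.1 -1.2] open 33.5 q6 33.0
xyz [ 228.6 -374.9    5.8] spin -0.2 dist 439.0
```

{"name": "play_rows", "arguments": {"steps": [{"fingers":25,"xyz":[229.5,-372.7,0],"spin":0},{"fingers":25,"xyz":[229.5,-372.7,0],"spin":0},{"fingers":25,"xyz":[229.5,-372.7,0],"spin":0},{"fingers":25,"xyz":[229.5,-372.7,0],"spin":0},{"fingers":25,"xyz":[229.5,-372.7,0],"spin":0}]}}

```text
time: 27.55
position: [0.48, -0.1538, 0.1026]
orientation: [[0.992, 0.129, -0.002], [0.129, -0.992, 0.001], [-0.002, -0.001, -1.0]]
ft_force: [1.8, 0.3, -0.7]
opening: 0.0333
```

{"name": "play_rows", "arguments": {"steps": [{"fingers":25,"xyz":[120.2,-195.2,0],"spin":0},{"fingers":25,"xyz":[120.2,-195.2,0],"spin":0},{"fingers":25,"xyz":[120.2,-195.2,0],"spin":0},{"fingers":25,"xyz":[120.2,-195.2,0],"spin":0},{"fingers":25,"xyz":[120.2,-195.2,0],"spin":0}]}}

```text
time: 27.97
position: [0.5653, 0.0363, 0.1023]
orientation: [[0.992, 0.13, -0.003], [0.13, -0.992, 0.0], [-0.003, -0.0, -1.0]]
ft_force: [0.6, -0.6, -1.1]
opening: 0.0333
```

{"name": "play_rows", "arguments": {"steps": [{"fingers":25,"xyz":[10.9,-17.6,0],"spin":0},{"fingers":25,"xyz":[10.9,-17.6,8],"spin":0},{"fingers":25,"xyz":[10.9,-17.6,8],"spin":0},{"fingers":25,"xyz":[10.9,-17.6,8],"spin":0},{"fingers":25,"xyz":[10.9,-17.6,8],"spin":0}]}}

```text
time: 28.38
position: [0.5735, 0.0518, 0.0953]
orientation: [[0.992, 0.128, -0.002], [0.128, -0.992, -0.0], [-0.002, 0.0, -1.0]]
ft_force: [0.1, -0.1, -0.5]
opening: 0.0333
```

```bash
python3 look.py w20 40 52;python3 go.py 574.6 54 40 7.6; 
```

```text
t 28.38 pos [573.5  51.8  95.3] F [ 0.1 -0.1 -0.5]
px [382. 172.] n 638 r 105.5 world [622.   -8.2  45.9] tool dxy [40.5 65.7]
px [378. 229.] n 1613 r 26.2 world [584.7 -10.6  46.9] tool dxy [ 3.2 63.3]
px [478. 229.] n 1791 r 28.3 world [592.8 -76.2  46.8] tool dxy [  2.9 129.4]
t 28.43 pos [573.8  51.7  95.8] yaw 7.3 F [-0.3  0.7 -1.4] open 33.3 q6 80.0
xyz [ 1.1 -2.2 55.8] spin -0.3 dist 56.0
```

View pics/w20.png

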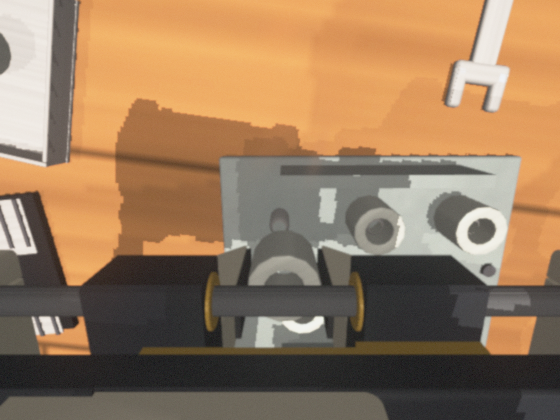

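{"name": "play_rows", "arguments": {"steps": [{"fingers":25,"xyz":[1,-2,20],"spin":0},{"fingers":25,"xyz":[1,-2,38],"spin":0},{"fingers":25,"xyz":[1,-2,44],"spin":0},{"fingers":25,"xyz":[1,-2,50],"spin":0},{"fingers":25,"xyz":[1,-2,55],"spin":0}]}}

```text
time: 28.85
position: [0.5753, 0.0544, 0.0412]
orientation: [[0.992, 0.129, 0.0], [0.129, -0.992, -0.0], [0.0, 0.0, -1.0]]
ft_force: [-0.4, -0.2, 0.2]
opening: 0.0336
```

{"name": "play_rows", "arguments": {"steps": [{"fingers":25,"xyz":[0,0,4],"spin":0},{"fingers":25,"xyz":[0,0,8],"spin":0},{"fingers":25,"xyz":[0,0,12],"spin":0},{"fingers":25,"xyz":[0,0,15],"spin":0},{"fingers":25,"xyz":[0,0,15],"spin":0}]}}

```text
time: 29.27
position: [0.5748, 0.0552, 0.0256]
orientation: [[0.992, 0.13, -0.001], [0.13, -0.992, -0.0], [-0.001, -0.0, -1.0]]
ft_force: [-0.4, 0.2, -1.6]
opening: 0.0331
```

{"name": "play_rows", "arguments": {"steps": [{"fingers":25,"xyz":[0,0,2],"spin":0},{"fingers":25,"xyz":[0,0,4.7],"spin":0},{"fingers":25,"xyz":[0,0,4.7],"spin":0},{"fingers":25,"xyz":[0,0,4.7],"spin":0},{"fingers":25,"xyz":[0,0,4.7],"spin":0}]}}

```text
time: 29.68
position: [0.5755, 0.0552, 0.022]
orientation: [[0.992, 0.13, 0.001], [0.13, -0.992, -0.0], [0.001, 0.0, -1.0]]
ft_force: [0.2, 1.1, 4.9]
opening: 0.0334
```

{"name": "play_rows", "arguments": {"steps": [{"fingers":44,"xyz":[0,0,0],"spin":0},{"fingers":44,"xyz":[0,0,0],"spin":0},{"fingers":44,"xyz":[0,0,0],"spin":0},{"fingers":44,"xyz":[0,0,0],"spin":0},{"fingers":44,"xyz":[0,0,0],"spin":0}]}}

```text
time: 30.1
position: [0.5749, 0.0551, 0.0212]
orientation: [[0.992, 0.13, -0.0], [0.13, -0.992, -0.0], [-0.0, 0.0, -1.0]]
ft_force: [-0.2, 0.7, 0.1]
opening: 0.0444
```

{"name": "play_rows", "arguments": {"steps": [{"fingers":44,"xyz":[0,0,-15],"spin":0},{"fingers":44,"xyz":[0,0,-40],"spin":0},{"fingers":44,"xyz":[0,0,-75],"spin":0},{"fingers":50,"xyz":[0,0,-110],"spin":0},{"fingers":50,"xyz":[0,0,-150],"spin":0}]}}

```text
time: 30.52
position: [0.5741, 0.0551, 0.1718]
orientation: [[0.992, 0.129, -0.003], [0.129, -0.992, -0.0], [-0.003, -0.0, -1.0]]
ft_force: [1.4, -0.2, -0.6]
opening: 0.0491
```

```bash
python3 look.py w21 40 55; python3 go.py 480 320 180 13
```

```text
t 30.52 pos [574.1  55.1 171.8] F [ 1.4 -0.2 -0.6]
px [44. 62.] n 588 r 24.5 world [665.2 258.7  48.3] tool dxy [ 117.1 -190.1]
px [17. 57.] n 385 r 15.6 world [664.8 270.4  49.1] tool dxy [ 118.1 -201.6]
px [358. 161.] n 731 r 77.1 world [619.3  -6.1  54.1] tool dxy [37.2 66.6]
px [284. 202.] n 855 r 19.2 world [576.4  53.6  46.9] tool dxy [2.4 1.8]
px [358. 202.] n 892 r 19.5 world [584.5 -11.   46.9] tool dxy [ 2.1 66.9]
px [433. 202.] n 964 r 20.6 world [593.1 -76.2  47. ] tool dxy [  2.2 132.7]
px [301. 255.] n 340 r 17.1 world [523.9  30.5  46.6] tool dxy [-52.6  18. ]
px [408. 251.] n 199 r 15.5 world [542.  -65.6  46.4] tool dxy [-47.2 115.6]
t 30.57 pos [578.4  55.1 181.2] yaw 7.5 F [ 3.1 -0.7  6.6] open 49.6 q6 80.0
xyz [-6.320e+01 -2.754e+02 -1.000e-01] spin -5.5 dist 283.0
```

View pics/w21.png

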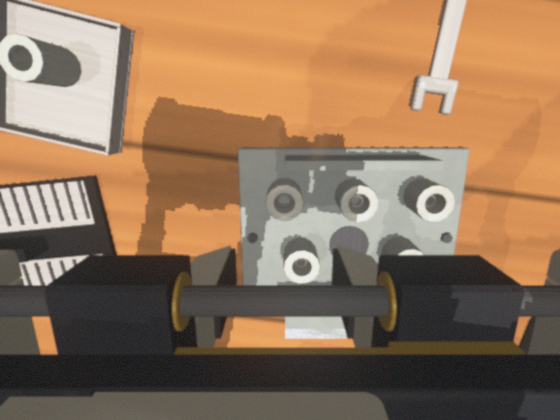

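{"name": "play_rows", "arguments": {"steps": [{"fingers":90,"xyz":[-56.6,-274.6,0],"spin":-5.3},{"fingers":90,"xyz":[-56.6,-274.6,0],"spin":-5.3},{"fingers":90,"xyz":[-56.6,-274.6,0],"spin":-5.3},{"fingers":90,"xyz":[-56.6,-274.6,0],"spin":-5.3},{"fingers":90,"xyz":[-56.6,-274.6,0],"spin":-5.3}]}}

```text
time: 30.98
position: [0.506, 0.2535, 0.1713]
orientation: [[0.975, 0.22, 0.0], [0.22, -0.975, -0.0], [0.0, 0.0, -1.0]]
ft_force: [1.0, 0.9, 0.1]
opening: 0.0791
```

```bash
python3 go.py 483 320 170 12.8
```

```text
t 30.98 pos [506.  253.5 171.3] yaw 12.7 F [1.  0.9 0.1] open 79.1 q6 96.0
xyz [ -7.8 -69.9   1.3] spin -0.1 dist 70.0
```

{"name": "play_rows", "arguments": {"steps": [{"fingers":90,"xyz":[-8,-70,0],"spin":0},{"fingers":90,"xyz":[-8,-70,0],"spin":0},{"fingers":90,"xyz":[-8,-70,0],"spin":0},{"fingers":90,"xyz":[-8,-70,0],"spin":0},{"fingers":90,"xyz":[-8,-70,0],"spin":0}]}}

```text
time: 31.4
position: [0.4838, 0.318, 0.1711]
orientation: [[0.975, 0.221, -0.0], [0.221, -0.975, -0.001], [-0.0, 0.001, -1.0]]
ft_force: [-0.2, -0.1, -0.9]
opening: 0.0901
```

{"name": "play_rows", "arguments": {"steps": [{"fingers":90,"xyz":[0,0,0],"spin":0},{"fingers":90,"xyz":[0,0,0],"spin":0},{"fingers":90,"xyz":[0,0,0],"spin":0},{"fingers":90,"xyz":[0,0,0],"spin":0},{"fingers":90,"xyz":[0,0,0],"spin":0}]}}

```text
time: 31.82
position: [0.484, 0.318, 0.1714]
orientation: [[0.976, 0.22, 0.0], [0.22, -0.976, -0.0], [0.0, 0.0, -1.0]]
ft_force: [0.7, 0.4, -1.1]
opening: 0.0899
```

```bash
python3 - <<'E'
from seg import *
s=read_state(); print((s['position']*1000).round(1))
im,d,C=shot('wrist','w22'); W=cloud(C,d)
m=(W[...,2]>.034)&(W[...,2]<.05); m[262:]=0
for b in blobs(W,m,.034,.05,80):
    pass
n,l,st,c=cv2.connectedComponentsWithStats(m.astype(np.uint8))
for k in range(1,n):
    if st[k,4]>80:
        P=(W[l==k][:,:2]*1000).astype(np.float32); r=cv2.minAreaRect(P); print('px',c[k].round(0),st[k,4],np.round(r[0],1),np.round(r[1],1),round(r[2],1),np.median(W[l==k][:,2]))
m=(W[...,2]>.005)&(W[...,2]<.02); m[262:]=0
n,l,st,c=cv2.connectedComponentsWithStats(m.astype(np.uint8))
for k in range(1,n):
    if st[k,4]>1500:
        P=(W[l==k][:,:2]*1000).astype(np.float32); r=cv2.minAreaRect(P); print('slab px',c[k].round(0),st[k,4],np.round(r[0],1),np.round(r[1],1),round(r[2],1),np.percentile(W[l==k][:,2],[10,50,90]).round(4))
E
```

```text
[484.  318.  171.4]
px [389.  11.] 266 [651.2 267.9] [28.5  8.3] 84.1 0.041851838817349385
px [282. 200.] 1211 [485.5 318.2] [14.4 63.7] 13.2 0.04103308153551366
slab px [536. 194.] 6114 [547.2  74.5] [142.8  59.5] 15.5 [0.0099 0.0114 0.0125]
slab px [282. 189.] 23037 [480.4 317.2] [136.2 190.5] 13.1 [0.0087 0.0099 0.0113]
```

View pics/w22.png

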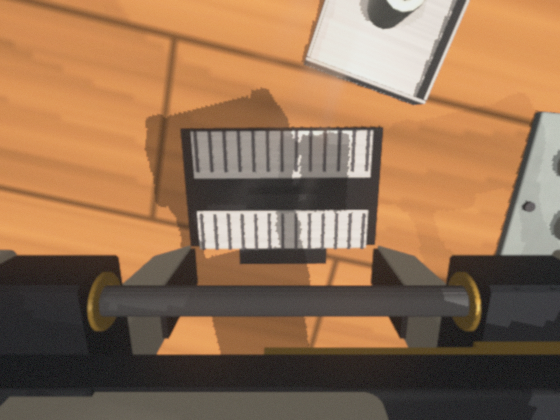

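{"name": "play_rows", "arguments": {"steps": [{"fingers":90,"xyz":[1.5,0,41],"spin":-0.4},{"fingers":90,"xyz":[1.5,0,80],"spin":-0.4},{"fingers":90,"xyz":[1.5,0,115],"spin":-0.4},{"fingers":90,"xyz":[1.5,0,135],"spin":-0.4},{"fingers":90,"xyz":[1.5,0,150],"spin":-0.4}]}}

```text
time: 32.28
position: [0.4838, 0.318, 0.0186]
orientation: [[0.974, 0.227, -0.004], [0.227, -0.974, -0.002], [-0.004, 0.001, -1.0]]
ft_force: [0.2, -0.3, -0.1]
opening: 0.09
```

{"name": "play_rows", "arguments": {"steps": [{"fingers":82,"xyz":[0,0,3],"spin":0},{"fingers":82,"xyz":[0,0,7],"spin":0},{"fingers":82,"xyz":[0,0,7],"spin":0},{"fingers":82,"xyz":[0,0,7],"spin":0},{"fingers":82,"xyz":[0,0,7],"spin":0}]}}

```text
time: 32.7
position: [0.4859, 0.3192, 0.0157]
orientation: [[0.974, 0.227, 0.002], [0.227, -0.974, 0.001], [0.002, -0.0, -1.0]]
ft_force: [-1.0, -0.1, 0.2]
opening: 0.0821
```

{"name": "play_rows", "arguments": {"steps": [{"fingers":58,"xyz":[0,0,0],"spin":0},{"fingers":58,"xyz":[0,0,0],"spin":0},{"fingers":58,"xyz":[0,0,0],"spin":0},{"fingers":58,"xyz":[0,0,0],"spin":0},{"fingers":58,"xyz":[0,0,0],"spin":0}], "squeeze": 12}}

```text
time: 33.12
position: [0.4853, 0.3191, 0.0148]
orientation: [[0.974, 0.227, 0.001], [0.227, -0.974, 0.0], [0.001, -0.0, -1.0]]
ft_force: [-0.6, 0.1, 3.7]
opening: 0.0639
```

{"name": "play_rows", "arguments": {"steps": [{"fingers":58,"xyz":[0,0,-10],"spin":0},{"fingers":58,"xyz":[0,0,-30],"spin":2},{"fingers":58,"xyz":[0,0,-50],"spin":7},{"fingers":58,"xyz":[0,0,-60],"spin":13},{"fingers":58,"xyz":[0,0,-60],"spin":19.2}]}}

```text
time: 33.53
position: [0.4864, 0.3193, 0.0773]
orientation: [[0.994, -0.11, 0.004], [-0.11, -0.994, 0.002], [0.004, -0.002, -1.0]]
ft_force: [0.4, -0.2, -2.5]
opening: 0.0635
```

{"name": "play_rows", "arguments": {"steps": [{"fingers":58,"xyz":[0,0,0],"spin":0},{"fingers":58,"xyz":[0,0,0],"spin":0},{"fingers":58,"xyz":[0,0,0],"spin":0},{"fingers":58,"xyz":[0,0,0],"spin":0},{"fingers":58,"xyz":[0,0,0],"spin":0}]}}

```text
time: 33.95
position: [0.4849, 0.3187, 0.0739]
orientation: [[0.995, -0.104, -0.001], [-0.104, -0.995, -0.001], [-0.001, 0.001, -1.0]]
ft_force: [0.4, 0.2, -2.2]
opening: 0.0638
```

```bash
cat > tilt.py <<'E'
from seg import *
import sys
# fit slab top plane in tool coords from wrist depth, and report rib/slab geometry
s=read_state(); im,d,C=shot('wrist',sys.argv[1]); W=cloud(C,d); T=(W-s['position'])@s['orientation']*1000
print('t',round(s['time'],2),'pos',(s['position']*1000).round(1),'yaw',np.degrees(np.arctan2(s['orientation'][1,0],s['orientation'][0,0])).round(1),'F',s['ft_force'].round(1),'open',round(s['opening']*1000,1))
m=np.isfinite(T[...,2])&(np.abs(T[...,1])<90)&(T[...,0]>20)&(T[...,0]<75)&(np.abs(T[...,2])<20); m[258:]=0
P=T[m]
for it in range(4):
    A=np.c_[P[:,0],P[:,1],np.ones(len(P))]; c=np.linalg.lstsq(A,P[:,2],rcond=None)[0]; r=P[:,2]-A@c; P=P[np.abs(r)<max(1.5,2*np.median(np.abs(r)))]
print('n',len(P),'x range',np.percentile(P[:,0],[1,99]).round(1),'y',np.percentile(P[:,1],[1,99]).round(1),'tilt about y (deg, + = far edge raised)',np.degrees(np.arctan(-c[0])).round(2),'roll',np.degrees(np.arctan(c[1])).round(2),'z at tool axis',c[2].round(1))
E
python3 tilt.py w23; python3 go.py 544 276.7 75 -6.2
```

```text
t 33.95 pos [484.9 318.7  73.9] yaw -6.0 F [ 0.4  0.2 -2.2] open 63.8
n 27505 x range [20.5 62.9] y [-87.9  87.8] tilt about y (deg, + = far edge raised) -0.55 roll -0.12 z at tool axis 4.3
t 34.0 pos [484.9 318.7  74. ] yaw -6.0 F [ 0.6  0.2 -3.3] open 63.7 q6 122.0
xyz [63.1 35.6 -1. ] spin 0.2 dist 73.0
```

View pics/w23.png

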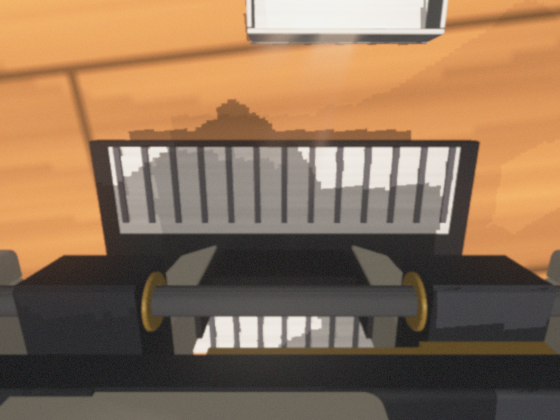

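{"name": "play_rows", "arguments": {"steps": [{"fingers":58,"xyz":[32,18,0],"spin":0},{"fingers":58,"xyz":[63,35.6,0],"spin":0},{"fingers":58,"xyz":[63,35.6,10],"spin":0},{"fingers":58,"xyz":[63,35.6,20],"spin":0},{"fingers":58,"xyz":[63,35.6,26],"spin":0}]}}

```text
time: 34.42
position: [0.5429, 0.2763, 0.0466]
orientation: [[0.994, -0.106, -0.003], [-0.106, -0.994, -0.001], [-0.003, 0.001, -1.0]]
ft_force: [-1.1, 1.2, -3.3]
opening: 0.064
```

{"name": "play_rows", "arguments": {"steps": [{"fingers":58,"xyz":[0,0,0],"spin":0},{"fingers":58,"xyz":[0,0,0],"spin":0},{"fingers":58,"xyz":[0,0,0],"spin":0},{"fingers":58,"xyz":[0,0,0],"spin":0},{"fingers":58,"xyz":[0,0,0],"spin":0}]}}

```text
time: 34.83
position: [0.5441, 0.2773, 0.049]
orientation: [[0.994, -0.105, 0.001], [-0.105, -0.994, 0.0], [0.001, -0.0, -1.0]]
ft_force: [-0.3, -0.1, -3.6]
opening: 0.0638
```

```bash
python3 tilt.py w24; python3 go.py 544 276.7 34.5 -6.2
```

```text
t 34.83 pos [544.1 277.3  49. ] yaw -6.0 F [-0.3 -0.1 -3.6] open 63.8
n 27428 x range [20.5 62.9] y [-87.9  87.6] tilt about y (deg, + = far edge raised) -0.48 roll -0.13 z at tool axis 4.4
t 34.88 pos [544.1 277.2  48.9] yaw -6.0 F [ 0.8 -0.  -2.9] open 64.1 q6 116.0
xyz [-0.   0.5 14.4] spin 0.2 dist 14.0
```

View pics/w24.png

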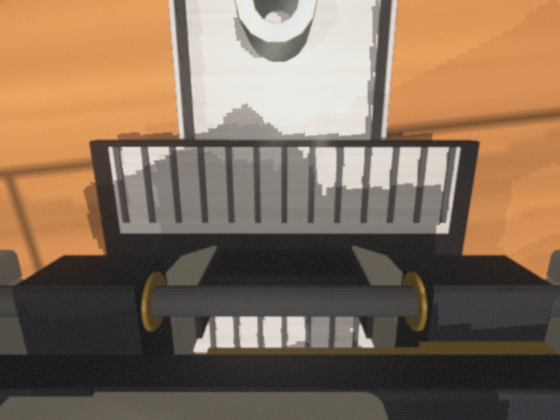

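{"name": "play_rows", "arguments": {"steps": [{"fingers":58,"xyz":[0,0,3],"spin":0},{"fingers":58,"xyz":[0,0,6],"spin":0},{"fingers":58,"xyz":[0,0,8],"spin":0},{"fingers":58,"xyz":[0,0,10],"spin":0},{"fingers":58,"xyz":[0,0,11],"spin":0}]}}

```text
time: 35.3
position: [0.5438, 0.2768, 0.0372]
orientation: [[0.994, -0.105, -0.001], [-0.105, -0.994, -0.0], [-0.0, 0.0, -1.0]]
ft_force: [-1.2, 1.0, -0.4]
opening: 0.0637
```

```bash
python3 tilt.py w25
```

```text
t 35.3 pos [543.8 276.8  37.2] yaw -6.1 F [-1.2  1.  -0.4] open 63.7
n 27337 x range [20.5 64.1] y [-88.   87.9] tilt about y (deg, + = far edge raised) 2.93 roll -0.1 z at tool axis 4.1
```

Tilting as planned (3.4° already, low force). A bit more.

{"name": "play_rows", "arguments": {"steps": [{"fingers":58,"xyz":[0,0,1],"spin":0},{"fingers":58,"xyz":[0,0,2],"spin":0},{"fingers":58,"xyz":[0,0,3],"spin":0},{"fingers":58,"xyz":[0,0,3.5],"spin":0},{"fingers":58,"xyz":[0,0,3.5],"spin":0}]}}

```text
time: 35.77
position: [0.5439, 0.2768, 0.0338]
orientation: [[0.994, -0.105, -0.0], [-0.105, -0.994, -0.0], [-0.0, 0.0, -1.0]]
ft_force: [-1.8, -0.9, -0.3]
opening: 0.0639
```

```bash
python3 tilt.py w26
```

```text
t 35.77 pos [543.9 276.8  33.8] yaw -6.1 F [-1.8 -0.9 -0.3] open 63.9
n 27852 x range [20.6 64.9] y [-88.1  87.9] tilt about y (deg, + = far edge raised) 6.45 roll -0.09 z at tool axis 4.2
```

{"name": "play_rows", "arguments": {"steps": [{"fingers":58,"xyz":[0,0,0],"spin":0},{"fingers":58,"xyz":[0,0,-5],"spin":0},{"fingers":58,"xyz":[0,0,-15],"spin":0},{"fingers":58,"xyz":[0,0,-30],"spin":0},{"fingers":58,"xyz":[0,0,-50],"spin":0}], "squeeze": 25}}

```text
time: 36.23
position: [0.5436, 0.2764, 0.0839]
orientation: [[0.994, -0.106, -0.002], [-0.106, -0.994, -0.001], [-0.002, 0.001, -1.0]]
ft_force: [0.4, -0.3, -2.8]
opening: 0.0639
```

{"name": "play_rows", "arguments": {"steps": [{"fingers":58,"xyz":[0,0,-25],"spin":-4},{"fingers":58,"xyz":[0,0,-40],"spin":-10},{"fingers":58,"xyz":[0,0,-40],"spin":-13.9},{"fingers":58,"xyz":[0,0,-40],"spin":-13.9},{"fingers":58,"xyz":[0,0,-40],"spin":-13.9}]}}

```text
time: 36.65
position: [0.5441, 0.2766, 0.1244]
orientation: [[0.991, 0.134, 0.0], [0.134, -0.991, -0.0], [0.0, 0.0, -1.0]]
ft_force: [0.1, -0.2, -2.9]
opening: 0.0638
```

```bash
python3 tilt.py w27; python3 topstock.py t5
```

```text
t 36.65 pos [544.1 276.6 124.4] yaw 7.7 F [ 0.1 -0.2 -2.9] open 63.8
n 29385 x range [20.5 64.4] y [-88.   87.8] tilt about y (deg, + = far edge raised) 6.77 roll -0.1 z at tool axis 4.4
[457.3 247.1] 99 [[ 503.2 -442.8   36.2]] sat 141.0
```

View pics/t5c.png

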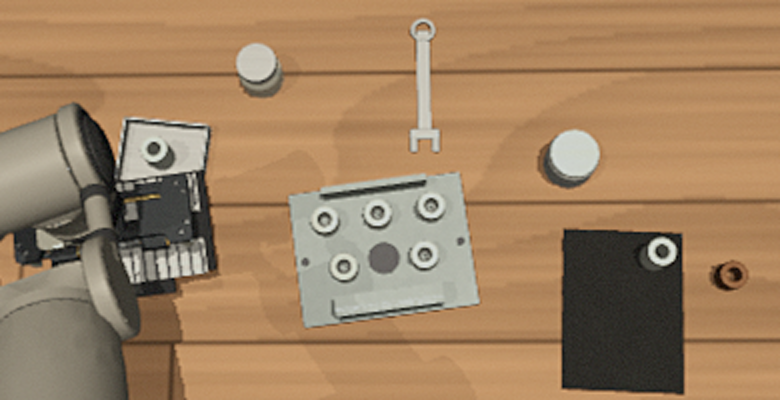

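{"name": "play_rows", "arguments": {"steps": [{"fingers":58,"xyz":[-1,15,0],"spin":0},{"fingers":58,"xyz":[-3,45,0],"spin":0.2},{"fingers":58,"xyz":[-6,80,0],"spin":0.2},{"fingers":58,"xyz":[-8,115,0],"spin":0.2},{"fingers":58,"xyz":[-11,150,0],"spin":0.2}]}}

```text
time: 37.17
position: [0.5532, 0.1247, 0.1234]
orientation: [[0.991, 0.132, -0.001], [0.132, -0.991, -0.001], [-0.001, 0.0, -1.0]]
ft_force: [0.1, -0.6, -2.5]
opening: 0.0635
```

{"name": "play_rows", "arguments": {"steps": [{"fingers":58,"xyz":[-2,35,0],"spin":0},{"fingers":58,"xyz":[-5,70,0],"spin":0},{"fingers":58,"xyz":[-8,105,0],"spin":0},{"fingers":58,"xyz":[-9.5,130,0],"spin":0},{"fingers":58,"xyz":[-10,140,0],"spin":0}]}}

```text
time: 37.58
position: [0.562, -0.0177, 0.1235]
orientation: [[0.992, 0.129, -0.001], [0.129, -0.992, -0.001], [-0.001, 0.001, -1.0]]
ft_force: [-0.7, 0.6, -3.0]
opening: 0.0639
```

{"name": "play_rows", "arguments": {"steps": [{"fingers":58,"xyz":[0,0,0],"spin":0},{"fingers":58,"xyz":[0,0,0],"spin":0},{"fingers":58,"xyz":[0,0,0],"spin":0},{"fingers":58,"xyz":[0,0,0],"spin":0},{"fingers":58,"xyz":[0,0,0],"spin":0}]}}

```text
time: 38.0
position: [0.5622, -0.0121, 0.1238]
orientation: [[0.991, 0.135, -0.0], [0.135, -0.991, 0.0], [-0.0, -0.0, -1.0]]
ft_force: [0.2, -0.0, -2.1]
opening: 0.0638
```

```bash
python3 tilt.py w28; python3 go.py 562.2 -13.7 80 7.5
```

```text
t 38.0 pos [562.2 -12.1 123.8] yaw 7.7 F [ 0.2 -0.  -2.1] open 63.8
n 29424 x range [20.5 64.4] y [-88.   87.7] tilt about y (deg, + = far edge raised) 6.78 roll -0.09 z at tool axis 4.4
t 38.05 pos [562.3 -12.3 123.9] yaw 7.7 F [ 0.2  0.3 -3. ] open 63.8 q6 73.0
xyz [-0.2  1.4 43.9] spin 0.2 dist 44.0
```

View pics/w28.png

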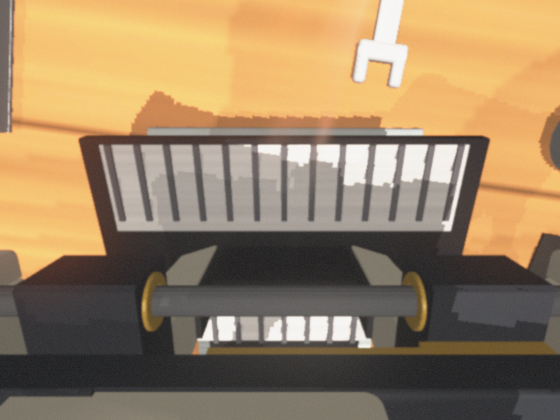

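{"name": "play_rows", "arguments": {"steps": [{"fingers":58,"xyz":[0,1.4,15],"spin":0.2},{"fingers":58,"xyz":[0,1.4,30],"spin":0.2},{"fingers":58,"xyz":[0,1.4,38],"spin":0.2},{"fingers":58,"xyz":[0,1.4,43],"spin":0.2},{"fingers":58,"xyz":[0,1.4,43],"spin":0.2}]}}

```text
time: 38.47
position: [0.5619, -0.0143, 0.0799]
orientation: [[0.991, 0.13, -0.002], [0.13, -0.991, 0.0], [-0.002, -0.001, -1.0]]
ft_force: [-0.3, -0.2, -3.4]
opening: 0.0637
```

{"name": "play_rows", "arguments": {"steps": [{"fingers":58,"xyz":[0,0,0],"spin":0},{"fingers":58,"xyz":[0,0,0],"spin":0},{"fingers":58,"xyz":[0,0,0],"spin":0},{"fingers":58,"xyz":[0,0,0],"spin":0},{"fingers":58,"xyz":[0,0,0],"spin":0}]}}

```text
time: 38.88
position: [0.5627, -0.0148, 0.0814]
orientation: [[0.992, 0.129, 0.001], [0.129, -0.992, -0.0], [0.001, 0.0, -1.0]]
ft_force: [-0.8, -0.0, -2.5]
opening: 0.0637
```

```bash
python3 tilt.py w29; python3 go.py 562.2 -13.7 70 7.5; python3 - <<'E'
from h import *
for n in('top','scene'):
    im,d,C=shot(n,'x_'+n)
    s=im[150:290,200:380] if n=='top' else im[150:290,200:390]
    cv2.imwrite(f'pics/x_{n}c.png',cv2.resize(s[...,::-1],None,fx=4,fy=4,interpolation=cv2.INTER_CUBIC))
E
```

```text
t 38.88 pos [562.7 -14.8  81.4] yaw 7.4 F [-0.8 -0.  -2.5] open 63.7
n 29408 x range [20.5 64.4] y [-88.   87.8] tilt about y (deg, + = far edge raised) 6.84 roll -0.1 z at tool axis 4.4
t 38.93 pos [562.7 -14.8  81.3] yaw 7.4 F [ 0.1  0.5 -3.4] open 63.6 q6 73.0
xyz [-0.3 -1.2 11.3] spin -0.1 dist 11.0
```

View pics/x_scenec.png

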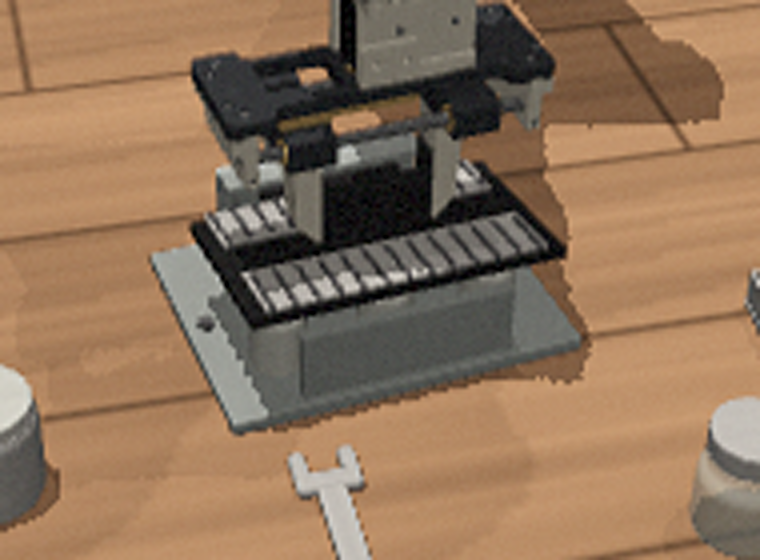

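View pics/x_topc.png

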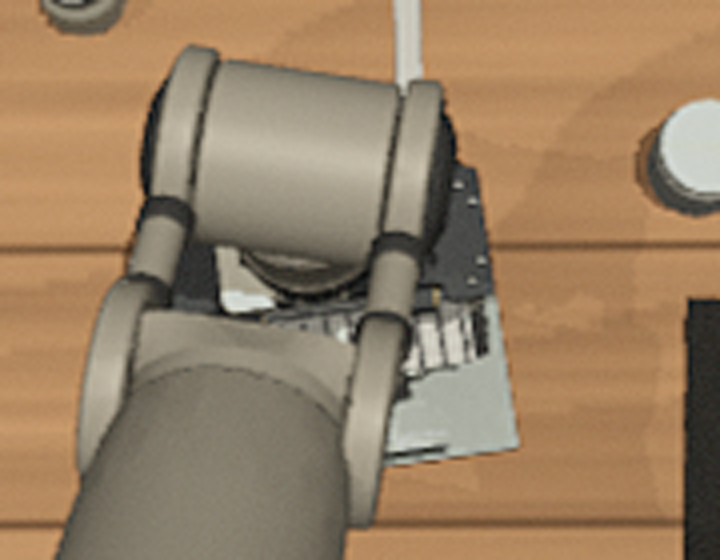

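{"name": "play_rows", "arguments": {"steps": [{"fingers":58,"xyz":[0,-1,3],"spin":0},{"fingers":58,"xyz":[0,-1,6],"spin":0},{"fingers":58,"xyz":[0,-1,8],"spin":0},{"fingers":58,"xyz":[0,-1,10],"spin":0},{"fingers":58,"xyz":[0,-1,11],"spin":0}]}}

```text
time: 39.45
position: [0.5622, -0.0138, 0.0694]
orientation: [[0.992, 0.13, -0.001], [0.13, -0.992, 0.0], [-0.001, -0.0, -1.0]]
ft_force: [0.7, -0.4, -2.8]
opening: 0.0637
```

{"name": "play_rows", "arguments": {"steps": [{"fingers":58,"xyz":[0,0,0],"spin":0},{"fingers":58,"xyz":[0,0,0],"spin":0},{"fingers":58,"xyz":[0,0,0],"spin":0},{"fingers":58,"xyz":[0,0,0],"spin":0},{"fingers":58,"xyz":[0,0,0],"spin":0}]}}

```text
time: 39.87
position: [0.5625, -0.0138, 0.0701]
orientation: [[0.992, 0.13, 0.0], [0.13, -0.992, -0.0], [0.0, 0.0, -1.0]]
ft_force: [-0.2, -0.1, -2.9]
opening: 0.064
```

```bash
python3 tilt.py w30; python3 go.py 548.3 -15.5 70 7.5
```

```text
t 39.87 pos [562.5 -13.8  70.1] yaw 7.4 F [-0.2 -0.1 -2.9] open 64.0
n 29351 x range [20.5 64.4] y [-88.   87.8] tilt about y (deg, + = far edge raised) 6.81 roll -0.1 z at tool axis 4.4
t 39.92 pos [562.4 -13.8  70. ] yaw 7.4 F [-0.1 -0.5 -3.9] open 63.8 q6 73.0
xyz [-14.2  -0.2   0. ] spin -0.1 dist 14.0
```

{"name": "play_rows", "arguments": {"steps": [{"fingers":58,"xyz":[-2,0,0],"spin":0},{"fingers":58,"xyz":[-4,0,0],"spin":0},{"fingers":58,"xyz":[-6,0,0],"spin":0},{"fingers":58,"xyz":[-8,0,0],"spin":0},{"fingers":58,"xyz":[-9,0,0],"spin":0}]}}

```text
time: 40.33
position: [0.553, -0.015, 0.0699]
orientation: [[0.992, 0.13, -0.0], [0.13, -0.992, -0.0], [-0.0, 0.0, -1.0]]
ft_force: [0.0, 0.2, -2.7]
opening: 0.0633
```

{"name": "play_rows", "arguments": {"steps": [{"fingers":58,"xyz":[-2,0,0],"spin":0},{"fingers":58,"xyz":[-4,0,0],"spin":0},{"fingers":58,"xyz":[-5,0,0],"spin":0},{"fingers":58,"xyz":[-5,0,0],"spin":0},{"fingers":58,"xyz":[-5,0,0],"spin":0}]}}

```text
time: 40.75
position: [0.5485, -0.0156, 0.0699]
orientation: [[0.992, 0.13, 0.0], [0.13, -0.992, -0.0], [0.0, 0.0, -1.0]]
ft_force: [0.4, -0.3, -3.1]
opening: 0.064
```

```bash
python3 tilt.py w31; python3 go.py 548.3 -15.5 61 7.5;  python3 - <<'E'
from h import *
im,d,C=shot('scene','x2')
cv2.imwrite(f'pics/x2c.png',cv2.resize(im[150:290,200:390,::-1],None,fx=4,fy=4,interpolation=cv2.INTER_CUBIC))
E
```

```text
t 40.75 pos [548.5 -15.6  69.9] yaw 7.4 F [ 0.4 -0.3 -3.1] open 64.0
n 29215 x range [20.5 64.4] y [-88.   87.8] tilt about y (deg, + = far edge raised) 6.68 roll -0.1 z at tool axis 4.3
t 40.8 pos [548.6 -15.6  69.9] yaw 7.4 F [-0.7 -1.1 -2.4] open 63.7 q6 73.0
xyz [-0.3 -0.2  8.9] spin -0.1 dist 9.0
```

View pics/x2c.png

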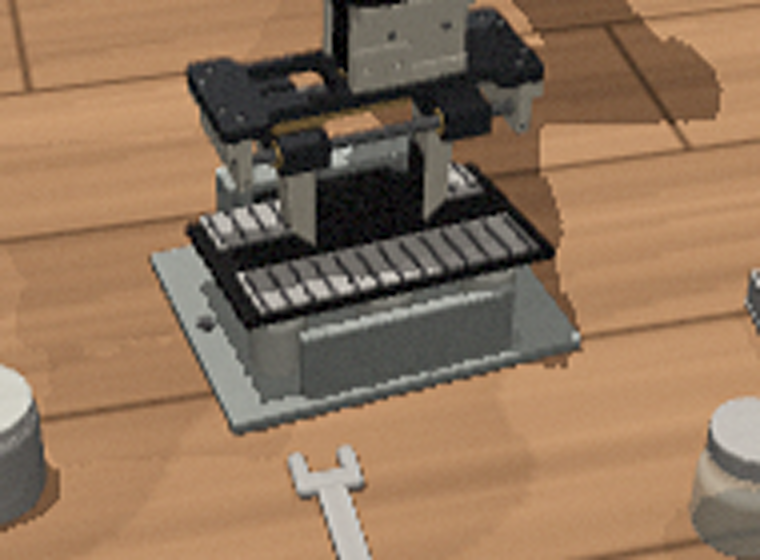

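{"name": "play_rows", "arguments": {"steps": [{"fingers":58,"xyz":[0,0,1],"spin":0},{"fingers":58,"xyz":[0,0,2],"spin":0},{"fingers":58,"xyz":[0,0,3],"spin":0},{"fingers":58,"xyz":[0,0,4],"spin":0},{"fingers":58,"xyz":[0,0,5],"spin":0}], "squeeze": 12}}

```text
time: 41.27
position: [0.5489, -0.0157, 0.0652]
orientation: [[0.992, 0.129, 0.001], [0.129, -0.992, -0.0], [0.001, 0.0, -1.0]]
ft_force: [0.3, 0.2, -0.8]
opening: 0.0644
```

```bash
python3 tilt.py w32
```

```text
t 41.27 pos [548.9 -15.7  65.2] yaw 7.4 F [ 0.3  0.2 -0.8] open 64.4
n 28374 x range [20.5 63.9] y [-88.   87.9] tilt about y (deg, + = far edge raised) 4.76 roll -0.04 z at tool axis 4.2
```

Swinging down (7.2°→5.3°), little force. Continue.

{"name": "play_rows", "arguments": {"steps": [{"fingers":58,"xyz":[0,0,0.8],"spin":0},{"fingers":58,"xyz":[0,0,1.6],"spin":0},{"fingers":58,"xyz":[0,0,2.4],"spin":0},{"fingers":58,"xyz":[0,0,3],"spin":0},{"fingers":58,"xyz":[0,0,3],"spin":0}]}}

```text
time: 41.73
position: [0.5497, -0.0156, 0.0626]
orientation: [[0.992, 0.129, 0.003], [0.129, -0.992, -0.0], [0.003, 0.001, -1.0]]
ft_force: [3.4, 0.7, 3.9]
opening: 0.0636
```

```bash
python3 tilt.py w33
```

```text
t 41.73 pos [549.7 -15.6  62.6] yaw 7.4 F [3.4 0.7 3.9] open 63.6
n 26387 x range [20.5 63.1] y [-88.  88.] tilt about y (deg, + = far edge raised) 1.1 roll -0.04 z at tool axis 4.0
```

{"name": "play_rows", "arguments": {"steps": [{"fingers":58,"xyz":[0.6,0,0.4],"spin":0},{"fingers":58,"xyz":[0.8,0,0.9],"spin":0},{"fingers":58,"xyz":[0.8,0,1.3],"spin":0},{"fingers":58,"xyz":[0.8,0,1.6],"spin":0},{"fingers":58,"xyz":[0.8,0,1.6],"spin":0}]}}

```text
time: 42.2
position: [0.5506, -0.0156, 0.0611]
orientation: [[0.992, 0.13, 0.003], [0.13, -0.992, -0.0], [0.003, 0.001, -1.0]]
ft_force: [4.1, 1.3, 6.6]
opening: 0.0641
```

```bash
python3 tilt.py w34
```

```text
t 42.2 pos [550.6 -15.6  61.1] yaw 7.4 F [4.1 1.3 6.6] open 64.1
n 30453 x range [20.6 70.9] y [-87.9  87.6] tilt about y (deg, + = far edge raised) -1.75 roll -0.04 z at tool axis 3.1
```

View pics/w34.png

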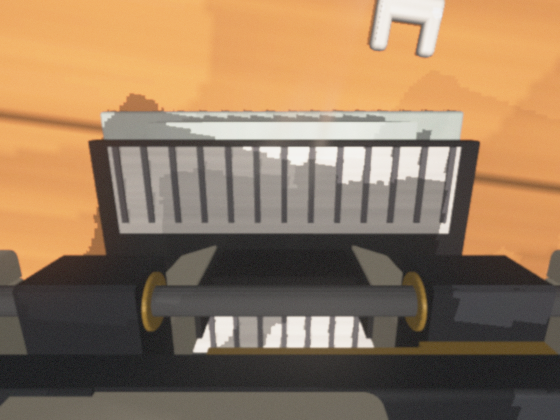

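```bash
sed -i 's/T\[...,0\]<75/T[...,0]<56/' tilt.py; python3 tilt.py w35
```

```text
t 42.25 pos [550.6 -15.6  61.1] yaw 7.4 F [4.7 1.7 5.5] open 64.0
n 22996 x range [20.3 55.8] y [-87.8  87.5] tilt about y (deg, + = far edge raised) 0.58 roll -0.05 z at tool axis 4.6
```

{"name": "play_rows", "arguments": {"steps": [{"fingers":66,"xyz":[0,0,0],"spin":0},{"fingers":68,"xyz":[0,0,0],"spin":0},{"fingers":72,"xyz":[0,0,0],"spin":0},{"fingers":78,"xyz":[0,0,0],"spin":0},{"fingers":78,"xyz":[0,0,0],"spin":0}], "squeeze": 5}}

```text
time: 42.72
position: [0.5488, -0.0155, 0.0599]
orientation: [[0.992, 0.13, -0.001], [0.13, -0.992, 0.0], [-0.001, -0.0, -1.0]]
ft_force: [0.8, 0.9, -1.2]
opening: 0.0773
```

```bash
python3 tilt.py w36
```

```text
t 42.72 pos [548.8 -15.5  59.9] yaw 7.4 F [ 0.8  0.9 -1.2] open 77.3
n 23149 x range [20.4 55.6] y [-87.9  87.5] tilt about y (deg, + = far edge raised) 0.34 roll -0.13 z at tool axis 3.8
```

{"name": "play_rows", "arguments": {"steps": [{"fingers":80,"xyz":[0,0,-5],"spin":0},{"fingers":82,"xyz":[0,0,-20],"spin":0},{"fingers":84,"xyz":[0,0,-45],"spin":0},{"fingers":84,"xyz":[0,0,-80],"spin":0},{"fingers":84,"xyz":[0,0,-120],"spin":0}]}}

```text
time: 43.18
position: [0.548, -0.0154, 0.1805]
orientation: [[0.992, 0.13, -0.004], [0.13, -0.992, 0.0], [-0.004, -0.001, -1.0]]
ft_force: [0.6, 0.2, -0.0]
opening: 0.0839
```

{"name": "play_rows", "arguments": {"steps": [{"fingers":84,"xyz":[-30,0,0],"spin":0},{"fingers":84,"xyz":[-30,0,0],"spin":0},{"fingers":84,"xyz":[-30,0,0],"spin":0},{"fingers":84,"xyz":[-30,0,0],"spin":0},{"fingers":84,"xyz":[-30,0,0],"spin":0}]}}

```text
time: 43.6
position: [0.52, -0.0194, 0.1801]
orientation: [[0.992, 0.13, -0.0], [0.13, -0.992, -0.0], [-0.0, 0.0, -1.0]]
ft_force: [-0.3, -0.0, -0.3]
opening: 0.084
```

{"name": "play_rows", "arguments": {"steps": [{"fingers":84,"xyz":[0,0,0],"spin":0},{"fingers":84,"xyz":[0,0,0],"spin":0},{"fingers":84,"xyz":[0,0,0],"spin":0},{"fingers":84,"xyz":[0,0,0],"spin":0},{"fingers":84,"xyz":[0,0,0],"spin":0}]}}

```text
time: 44.02
position: [0.5196, -0.0194, 0.1801]
orientation: [[0.992, 0.13, -0.0], [0.13, -0.992, -0.0], [-0.0, 0.0, -1.0]]
ft_force: [0.5, -0.2, -0.7]
opening: 0.084
```

```bash
cat > seatchk.py <<'E'
from seg import *
import sys
s=read_state(); im,d,C=shot('wrist',sys.argv[1]); W=cloud(C,d)*1000
print('pos',(s['position']*1000).round(1))
th=np.radians(7.5); x=W[...,0]-544.3; y=W[...,1]+16; bx=x*np.cos(th)+y*np.sin(th); by=-x*np.sin(th)+y*np.cos(th); z=W[...,2]
m=(np.abs(by)<90)&(bx>-45)&(bx<62)&(z>40)&(z<70); m[258:]=0
P=np.c_[bx[m],by[m],z[m]]; print('bx range',np.percentile(P[:,0],[1,99]).round(0))
for it in range(4):
    A=np.c_[P[:,0],P[:,1],np.ones(len(P))]; c=np.linalg.lstsq(A,P[:,2],rcond=None)[0]; r=P[:,2]-A@c; P=P[np.abs(r)<max(1.2,2*np.median(np.abs(r)))]
print('slab top: slope x deg',np.degrees(np.arctan(c[0])).round(2),'slope y',np.degrees(np.arctan(c[1])).round(2),'z0',c[2].round(1),len(P))
for nm,(a,b) in dict(far=(45,62),mid=(20,40),near=(-45,-25)).items():
    q=(np.abs(by)<90)&(bx>a)&(bx<b)&(z>40)&(z<70); q[258:]=0
    if q.sum()>50: print(nm,np.median(z[q]).round(1),q.sum())
q=(np.abs(by)<28)&(z>80)&(z<95)&(np.abs(bx-5)<20); q[258:]=0
if q.sum()>50:
    r=cv2.minAreaRect(np.c_[bx[q],by[q]].astype(np.float32)); print('rib',np.round(r[0],1),np.round(r[1],1),r[2],np.median(z[q]))
f=(np.abs(by)<60)&(bx>69)&(bx<82)&(z>45)&(z<65); f[258:]=0
print('fence top z',np.median(z[f]),'n',f.sum()); p=(bx>-82)&(bx<82)&(np.abs(by)>99)&(np.abs(by)<107)&(np.abs(z-10)<8); p[258:]=0; print('plate z by margin',np.median(z[p]),p.sum())
for a in (-60,-20,20,60):
    pp=p&(np.abs(bx-a)<20)
    if pp.sum()>20: print(' plate bx',a,np.median(z[pp]).round(2))
E
python3 seatchk.py w37; python3 - <<'E'
from h import *
im,d,C=shot('scene','x3')
cv2.imwrite(f'pics/x3c.png',cv2.resize(im[150:290,200:390,::-1],None,fx=4,fy=4,interpolation=cv2.INTER_CUBIC))
E
```

```text
pos [519.6 -19.4 180.1]
bx range [-44.  61.]
slab top: slope x deg 0.14 slope y -0.11 z0 56.0 19307
far 56.4 4855
mid 56.1 5205
near 56.3 4422
rib [ 6.9 -0. ] [14.1 56. ] 0.04178018122911453 87.15962816794203
fence top z 55.25408110215479 n 1805
plate z by margin 11.245646246288821 451
 plate bx -60 11.13
 plate bx 60 11.25
```

View pics/w37.png

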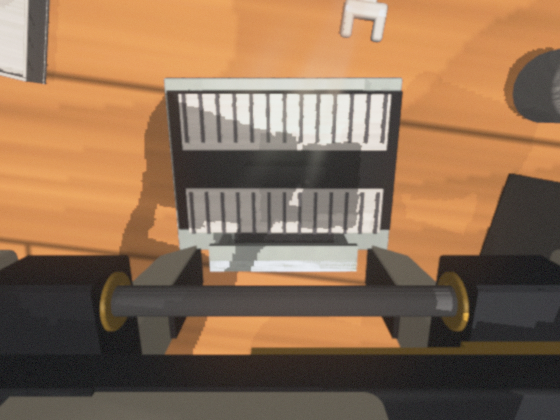

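View pics/x3c.png

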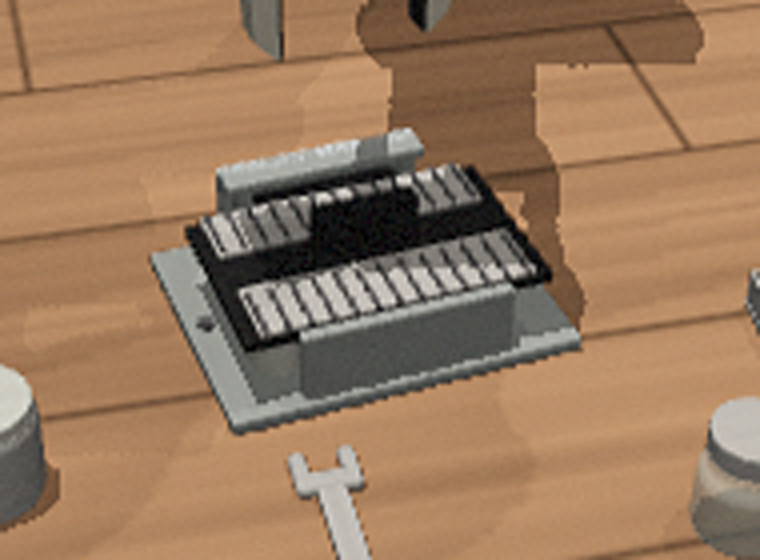

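{"name": "play_rows", "arguments": {"steps": [{"fingers":84,"xyz":[-60,150,-40],"spin":0},{"fingers":84,"xyz":[-60,150,-40],"spin":0},{"fingers":84,"xyz":[-60,150,-40],"spin":0},{"fingers":84,"xyz":[-60,150,-40],"spin":0},{"fingers":84,"xyz":[-60,150,-40],"spin":0}]}}

```text
time: 44.53
position: [0.4789, -0.1825, 0.2223]
orientation: [[0.992, 0.124, 0.003], [0.124, -0.992, -0.005], [0.002, 0.005, -1.0]]
ft_force: [0.8, -0.7, 0.8]
opening: 0.0843
```

```bash
python3 - <<'E'
from seg import *
im,d,C=shot('top','t6'); W=cloud(C,d)
cv2.imwrite('pics/t6c.png',cv2.resize(im[110:310,90:480,::-1],None,fx=2,fy=2,interpolation=cv2.INTER_CUBIC))
a=cv2.imread('pics/top0.png').astype(int); b=im[:,:,::-1].astype(int)
W0=cloud(C,np.load('pics/top0.npy'))
for n,(u,v) in dict(tin=(376,187),jar=(218,140),odd=(167,186)).items():
    for w in (W0,W):
        q=w[v-14:v+15,u-14:u+15].reshape(-1,3); q=q[np.isfinite(q[:,2])]; t=np.percentile(q[:,2],97); k=q[q[:,2]>max(t-.006,.03)]
        print(n,t.round(4),(k.mean(0)*1000).round(1) if len(k) else None)
df=np.abs(a-b).sum(2)[115:190,285:320]; print('wrench diff px',(df>90).sum())
E
```

```text
tin 0.069 [ 649.5 -252.1   66. ]
tin 0.582 [ 510.8 -158.3  579.5]
jar 0.0736 [768.3 139.3  70.8]
jar 0.0737 [768.1 138.5  70.9]
odd 0.0112 None
odd 0.0564 [661.8 266.3  54.8]
wrench diff px 0
```

View pics/t6c.png

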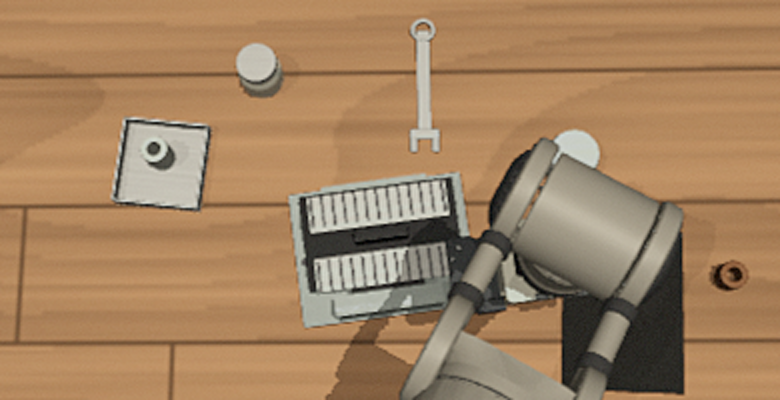

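{"name": "play_rows", "arguments": {"steps": [{"fingers":84,"xyz":[0,0,0],"spin":0},{"fingers":84,"xyz":[0,0,0],"spin":0},{"fingers":84,"xyz":[0,0,0],"spin":0},{"fingers":84,"xyz":[0,0,0],"spin":0},{"fingers":84,"xyz":[0,0,0],"spin":0}]}}

```text
time: 45.0
position: [0.4797, -0.1748, 0.2201]
orientation: [[0.991, 0.131, -0.0], [0.131, -0.991, 0.0], [-0.0, -0.0, -1.0]]
ft_force: [0.3, 0.7, -0.9]
opening: 0.0839
```

```bash
python3 -c "
from plant import *
print(job_done())"
```

```text
the job is handed in; nothing more can be done
None
```

The job is done and handed in at 45 s of the 210 s allowed. The robot gives no verdict, so what follows is from my own last checks.

- **Wrong sleeve:** I took the 52 mm sleeve off stud4. It stands in the scrap pan, with its top at about 55 mm.
- **Short sleeves:** I fitted the four short stock sleeves to studs 0, 1, 2 and 4; stud3 already had one. One stock sleeve had been knocked to the edge of the mat, and I found it again before picking it up. All five sleeve tops read about 47 mm in the wrist camera, which reads about 1 mm high, so they are right down on the plate. The long stock sleeve and the brown look-alike were left alone.
- **Filter frame:** The moves cannot tilt the tool, so I pressed the frame's far edge on the pan rim to tip it about 7° in the grip. I hooked the tongue under the lip without contact and swung the frame down onto the sleeves. It lies level within about 0.15°, at the right height and inside the fence. It sits about 2 mm towards the fence, within its 3 mm play.
- **Bystanders:** The wrench showed no change between the first and last pictures, and the jar was within 1 mm. The arm covered most of the tin in the last picture, so I could not re-measure it. The top view before the frame was fitted showed it where it began, and the arm had not gone near it.
- **Forces:** The wrist force never read above about 8 N.

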